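Draw the bolt behind the bench shield with the hooked rod

TASK

Unlock the box behind the clear bench shield: take the hooked rod from its rest, reach under the shield's front screen, hook the red bolt paddle from behind and gently pull the bolt all the way towards the front until it stops. Move the bolt only with the rod, never with the gripper or arm; then lay the rod back in its rest as it was, and do not knock over or shift the tip box, timer, flask and petri dish.

Things in the scene. Friction and masses are not known exactly. Their poses are not given: they have to be found in the camera images.
- shield: Fixed bench shield of clear sheet with aluminium edges, mm: 250 wide, 230 deep (x), 345 high, roofed, sides and back closed. Origin on the worktop under the middle of the front screen; x points into the shield, z up. Inside, fixed: a grey box with a white lid, 170 wide, 130 deep, its front face 62 behind the screen, lid top at z 160.
- bolt (a joint): Bolt on the box lid, slides along the shield's x. 0 = shot (locked), grows in metres as it moves to the front (the shield's -x); end stop at 0.026. Starts between 0 and 0.005; dry friction about 2 N, no spring: it stays where it is left.
- paddle (a point): Middle of the top edge of the red bolt paddle, an upright plate 26 wide (y), 6 thick (x), from the lid up to z 192. It moves with the bolt: 105 behind the screen at 0, 79 at 0.026. It runs between two fixed dark cheeks, as high as itself, 40 apart inside, from 65 to 143 behind the screen. Axes as the shield's. (mm)
- screen_edge (a point): Middle of the lower edge of the front screen, 189 above the worktop; open below, edge strip 10 thick. As this edge is lower than the tops of paddle and cheeks, the rod must pass under it sloping upward into the shield, hook end high, about 30 to 45 degrees; 40 fits well. (mm)
- rod: Loose hooked rod, 0.11 kg. Origin on its axis at the grip; x along it to the hook, z up as it lies in the rest. Blue square handle 16 x 16 from x = -45 to 28, then a steel shaft of diameter 8 to x = 192, bent back and down (-z) into a straight hook 26 long at 50 degrees to the shaft: it points straight down when the rod slopes up 40 degrees. (mm)
- hook_bend (a point): Bend of the hook on the shaft's axis, at (192, 0, 0) in the rod's frame. (mm)
- hook_tip (a point): Centre of the rounded tip (radius 4) of the hook, at (175, 0, -20) in the rod's frame. (mm)
- rest: Fixed grey rest, base 170 x 70 x 8 (x = -50 to 120). Origin on the worktop under the rod's grip; x toward the hook. Two forks, each a saddle between two upright prongs 24 apart inside, tops at 78: at x = -33 under the handle (saddle 52 high), at x = 100 under the shaft (saddle 56 high). The grip between them is free. (mm)
- rest_seat (a point): Where the rod's origin lies when the rod is in its rest: 60 above the rest's origin, rod and rest pointing the same way. (mm)
- tip_box: Blue pipette tip box with clear lid, 91 x 123 x 67, loose bystander; origin under its centre. (mm)
- timer: White lab timer standing on its foot, 24 x 66 x 62, loose bystander; origin under its centre. (mm)
- flask: Conical glass flask, 64 diameter, 105 high, loose bystander; origin under its centre. (mm)
- petri: Petri dish, 91 diameter, 15 high, loose bystander; origin under its centre. (mm)
Mind the look-alikes: they are no part of the job. What is shaped like the rest but yellow is not meant.

How it is judged:
By the outcome, as a careful person would: the job done as asked, in the order asked, and still so for the second after the job is handed in, with the robot touching nothing.
It also fails if it takes over 69 s, if anything falls off the work surface, if the arm or the gripper's body presses on something with over 40 N, if the wrist force passes 120 N, or if a joint passes its speed limit or range.

ROBOT

A 7-joint arm with a two-finger parallel gripper is mounted at the origin on a cart in front of the work surface, level with it; the furniture and walls round the work are solid. World frame = base frame: x ahead of the robot, y to its left, z up, the work surface at z = 0. Lengths are in m, angles in rad, forces in N, time in s.
With the tool pointing down it reaches from about 0.4 to 0.85 m from the base axis. Payload 4.5 kg.
Tool frame: the origin (TCP) lies on the centre line of the jaws, within the pads' length; the fingertips stand 14 mm ahead of it and the grasp point (between the pads) lies 5 mm behind it (r.tcp_to_tips is the z of the fingertips in the tool frame, in m); z points along the fingers, y is the direction in which the jaws open and shut (so a half turn about z gives the same grasp; the last joint's range is limited). The gripper opens to 88 mm and grips with 3 to 60 N. Pads are 18 mm wide; open, the fingers measure 123 mm over their backs; the gripper's body (75 mm by 187 mm) begins 45 mm behind the grasp point.
Start: joints at [-1.109, 0.689, -0.195, 1.565, 0.157, 0.902, -0.215], TCP at [0.259, 0.569, 0.253] pointing down, gripper open.
Joint ranges: [-3.01, 3.01], [-0.46, 2.08], [-1.47, 1.51], [0.13, 2.56], [-1, 4.14], [0.04, 2.09], [-2.66, 2.66]. Speed limits (rad/s): [2.57, 2.57, 3.14, 3.14, 3.14, 3.14, 3.14].

INTERFACE

Orientations are given as a unit quaternion [x, y, z, w].
In Python, from plant import r, viewer gives the robot as it stands.
- The arm moves only by the shell command python3 -m inch 'ROWS' [FORCE]. ROWS is JSON, a list of rows, each a list of 3 entries, a list of its own where there are three numbers: the closure, from 0 (fully open) to 1 (shut), then the shift along the tool's x, y, z in cm, then the turn about the tool's z in degrees. In form: [[fingers, [x, y, z], yaw], ...]. A call has 1 to 20 rows; each row is the pose to reach, as a shift and turn from the pose commanded when the call began, along the tool's axes at that moment; what a row does not reach only later rows make up. A row lasts 1/10 s, in which the tool goes at most 50 mm and 8.59 degrees, less where a joint would pass 70% of its speed; a pose out of reach is approached as far as the arm can. A call with a gripper value outside its range is refused whole. The fingers move at their own pace and stop on an object; FORCE is the grip in N (left out, the last holds). Time passes only in rows, so rows that repeat a pose let the fingers close. It gives the time, the measured TCP pose, the force and the opening at its end, in the units of the state.
- r.get_state(): the state, without advancing time (a new reading comes with each control period).
- viewer.snapshot(name): name is "scene" or "side" or "wrist"; returns the picture (480x640x3 uint8, red, green, blue); there is no depth.
- viewer.camera_params(name): a dict with "intrinsics" (3x3 intrinsics, pixels), "world_to_cam" (4x4, takes a point from world to camera coordinates). Camera axes: x right, y up, looking along -z (the intrinsics and any distortion apply to the point x, -y, -z); pixel columns grow to the right and rows downward; lengths in m; the calibration is good to about 2 mm. A picture is of the moment at which its call begins: read the wrist's pose just before it. camera_params takes no time and is no camera call; for the wrist camera it gives the pose at the moment of the call.
- r.finish_job(): hands the job in, once; it reports no verdict.
Trained networks look in the newest picture that a camera, given by its name, has taken for a name from the list of things; names that differ only in an ending like _2 or _b are one class to them, and where a whole thing is asked for, a point or a joint stands for the part that bears it (a point fixed in the world has none). Each returns a list of dicts, best first, with "p" (0 to 1); they miss things now and then, are a little off and sometimes report something else, mostly with a low value. They report only what shows in the picture. A call takes as long as a camera call. They do not tell look-alikes from the thing itself.
- viewer.outline_of(camera, name): "pixels" (480x640 bool, what is visible of it) and "bbox" ([left, top, width, height] in pixels, round what is visible of it).
The state is a dict: "clock": time; "q": joint angles; "qd": joint speeds; "joint_torque": joint torques, N m; "tool_pos": TCP position; "eef_rot": TCP orientation; "contact_force": force on the tool from outside, world axes, zero at the start; "moment": the same for the moment, N m; "opening": opening from 0.0 (shut) to 1.0 (fully open).
Only numpy, scipy, OpenCV 4.12 (cv2) and the standard library are available. Lean on these libraries where they do the work, as an engineer would, in place of code of your own. Each camera call takes 0.05 s, during which the arm holds its last target.

## Working session

There is one attempt and no reset: what is moved stays moved. The work goes in short steps, Python scripts to look and compute and a shell command to move; the robot and the scene stay as the last step left them, time stands still between calls to the robot, and variables do not carry over. Pictures are saved under pics/ and viewed, and the job is handed in when it is done.

```bash
ls; mkdir -p pics
cat > h.py <<'E'
import numpy as np, cv2
from plant import r, viewer
def snap(c,n):
    im=viewer.snapshot(c); cv2.imwrite(f'pics/{n}.png',im[:,:,::-1]); return im
def cam(c):
    p=viewer.camera_params(c); return np.array(p['intrinsics']),np.array(p['world_to_cam']),p
def proj(c,P):
    K,T,_=cam(c); P=np.atleast_2d(P); q=(T[:3,:3]@P.T).T+T[:3,3]; q=q*[1,-1,-1]; u=(K@q.T).T; return u[:,:2]/u[:,2:]
def ray(c,uv):
    K,T,_=cam(c); d=np.linalg.inv(K)@[uv[0],uv[1],1]; d=d*[1,-1,-1]; R=T[:3,:3]; return -R.T@T[:3,3], R.T@d
def onz(c,uv,z):
    o,d=ray(c,uv); return o+d*(z-o[2])/d[2]
E
python3 - <<'E'
from h import *
for c in ['scene','side','wrist']:
    snap(c,c+'0'); K,T,p=cam(c); print(c,p.keys(),K.tolist(),(-T[:3,:3].T@T[:3,3]).round(3),(-T[2,:3]).round(3))
s=r.get_state();print(s)
E
```

```text
pics
scene dict_keys(['intrinsics', 'world_to_cam']) [[569.4590152269681, 0.0, 332.4157788187586], [0.0, 569.4590152269681, 238.93547543171994], [0.0, 0.0, 1.0]] [-0.4   -0.829  1.221] [ 0.557  0.498 -0.664]
side dict_keys(['intrinsics', 'world_to_cam']) [[573.702494751375, 0.0, 316.8708769968651], [0.0, 573.702494751375, 237.8060104442593], [0.0, 0.0, 1.0]] [0.121 0.831 1.486] [ 0.262 -0.505 -0.823]
wrist dict_keys(['intrinsics', 'world_to_cam']) [[385.6456171437404, 0.0, 316.9871490389931], [0.0, 385.6456171437404, 243.1448236920984], [0.0, 0.0, 1.0]] [0.187 0.602 0.384] [ 0.282 -0.13  -0.95 ]
{'clock': 0.15, 'q': array([-1.10920588,  0.68973635, -0.19455078,  1.56605979,  0.15731214,
        0.90251312, -0.21509054]), 'qd': array([ 8.55992220e-04, -3.27472586e-03,  1.18667643e-04, -3.95986080e-03,
       -1.41768959e-03, -1.08564937e-03, -8.75320664e-05]), 'joint_torque': array([-9.89054752e-04, -5.27867353e+01, -1.26793195e+00, -1.53589332e+01,
       -5.24077483e-02,  3.95214898e-03,  1.03916930e-04]), 'tool_pos': array([0.25912821, 0.56826704, 0.25214125]), 'eef_rot': array([ 2.12221586e-01,  9.77221346e-01, -6.55909249e-04, -9.21449026e-05]), 'contact_force': array([-0.27322965,  0.106393  , -0.40000895]), 'moment': array([ 0.04710821,  0.08072144, -0.02627307]), 'opening': 1.0012332821992944}
```

View pics/scene0.png

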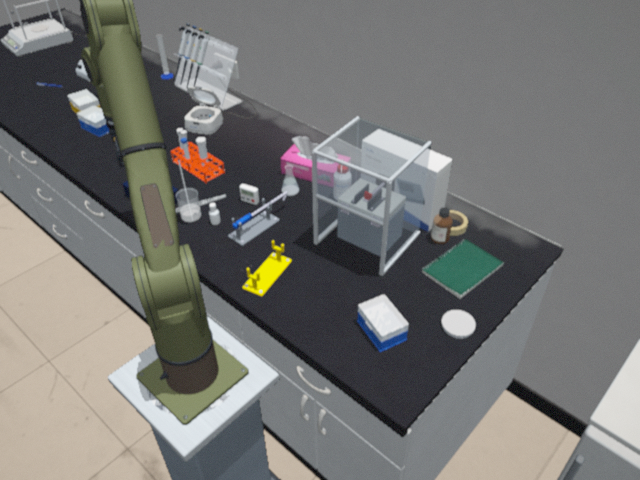

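View pics/side0.png

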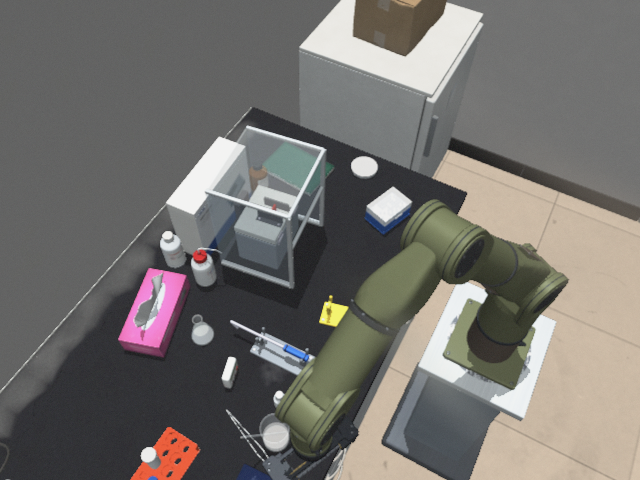

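View pics/wrist0.png

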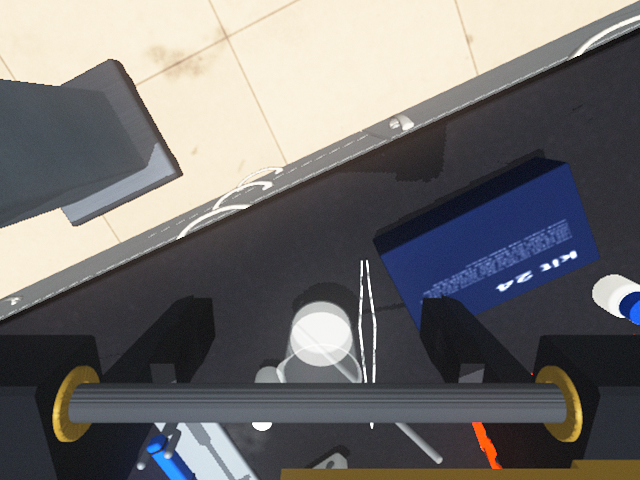

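The rod lies in the grey rest (scene ~(258,220), side ~(270,345)), next to a yellow look-alike. I'll measure the positions next.

Run:
```python
from h import *
ims={}
for c in ['scene','side']:
    ims[c]=snap(c,c+'1')
    for n in ['rod','rest','shield','bolt','flask','timer','petri','tip_box']:
        for d in viewer.outline_of(c,n)[:3]:
            ys,xs=np.nonzero(d['pixels']); print(c,n,round(d['p'],2),d['bbox'],xs.mean().round(1),ys.mean().round(1))
            np.save(f'm_{c}_{n}_{d["bbox"][0]}.npy',d['pixels'])
def crop(im,x,y,w,h,k,n): cv2.imwrite(f'pics/{n}.png',cv2.resize(im[y:y+h,x:x+w,::-1],None,fx=k,fy=k,interpolation=cv2.INTER_CUBIC))
crop(ims['scene'],200,160,120,90,6,'c1'); crop(ims['side'],190,300,150,100,5,'c2')
crop(ims['scene'],300,110,150,160,3.6,'c3'); crop(ims['side'],200,120,135,170,3.4,'c4')
```

```text
scene rod 0.82 [232.8, 193.4, 52.9, 34.7] 249.3 215.8
scene rest 0.6 [230.2, 197.0, 49.9, 47.5] 254.0 225.7
scene rest 0.57 [245.2, 241.2, 50.7, 56.4] 267.3 271.3
scene shield 0.59 [311.2, 115.4, 124.9, 158.8] 369.9 187.2
scene shield 0.38 [228.7, 198.4, 49.3, 44.6] 254.1 225.4
scene bolt 0.53 [234.2, 191.3, 49.2, 38.7] 257.8 210.4
scene bolt 0.19 [229.5, 200.3, 50.7, 45.6] 254.3 226.6
scene flask 0.78 [280.0, 166.3, 23.1, 30.2] 289.7 181.4
scene timer 0.57 [239.9, 183.7, 19.3, 19.3] 249.0 193.7
scene timer 0.33 [281.8, 162.0, 17.4, 34.9] 289.8 181.9
scene petri 0.91 [440.1, 312.5, 34.9, 20.5] 457.9 323.3
scene tip_box 0.75 [357.6, 296.1, 51.9, 55.8] 382.4 322.3
scene tip_box 0.27 [233.9, 195.5, 52.6, 29.2] 258.0 210.1
side rod 0.77 [229.9, 323.3, 79.4, 38.4] 275.8 343.0
side rest 0.64 [250.5, 328.7, 59.1, 45.5] 276.6 353.5
side shield 0.81 [205.4, 127.4, 123.1, 161.8] 265.4 202.0
side flask 0.83 [188.5, 312.6, 22.9, 31.4] 200.8 331.0
side timer 0.89 [220.4, 356.2, 16.2, 29.5] 229.0 371.7
side tip_box 0.74 [365.7, 184.5, 47.9, 48.0] 387.5 209.7
```

View pics/c1.png

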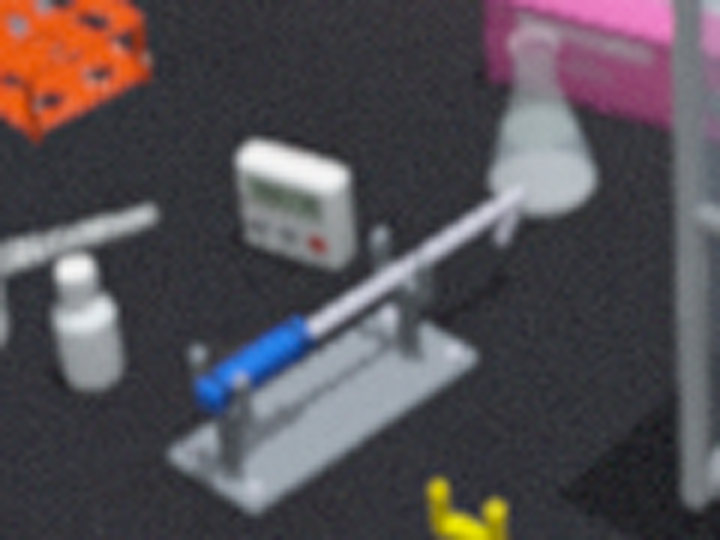

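View pics/c2.png

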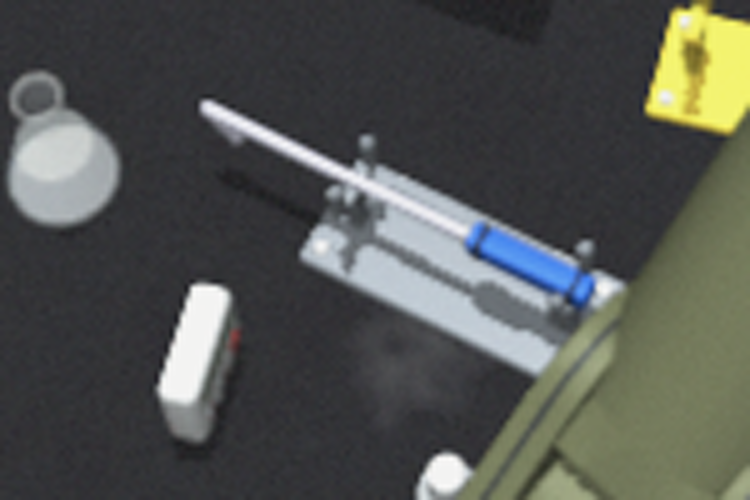

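View pics/c3.png

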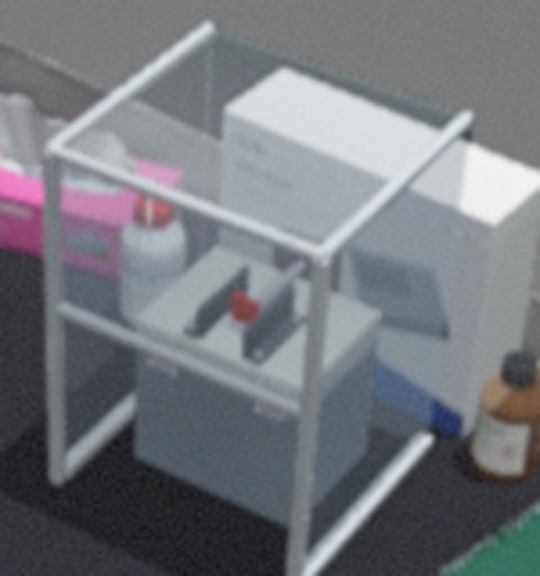

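View pics/c4.png

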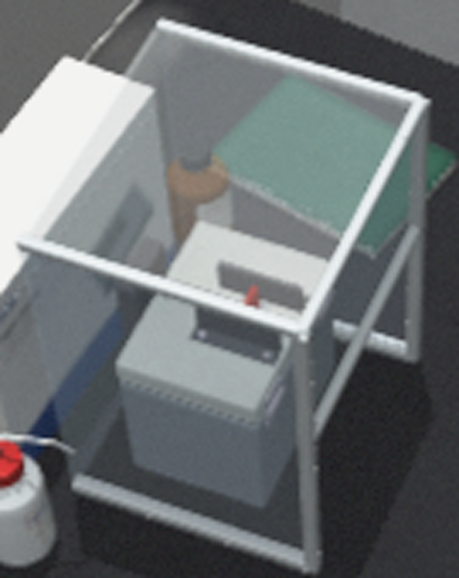

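```bash
cat > fit.py <<'E'
from h import *
from scipy.optimize import least_squares
def T2(p,P): 
    c,s=np.cos(p[2]),np.sin(p[2]); P=np.atleast_2d(P).astype(float); return np.c_[p[0]+c*P[:,0]-s*P[:,1],p[1]+s*P[:,0]+c*P[:,1],P[:,2]]
def fit(obs,p0):
    f=lambda p:np.concatenate([(proj(c,T2(p,P))-uv).ravel() for c,P,uv in obs])
    s=least_squares(f,p0,loss='soft_l1'); return s.x,f(s.x).reshape(-1,2)
E
python3 - <<'E'
from fit import *
sc=lambda u,v:(300+u/3.6,110+v/3.6); sd=lambda u,v:(200+u/3.4,120+v/3.4)
H=.340
obs=[('scene',(0.005,.12,H),sc(58,150)),('scene',(0.005,-.12,H),sc(322,250)),('scene',(.225,.12,H),sc(210,30)),('scene',(.225,-.12,H),sc(466,120)),
('scene',(0,.12,.194),sc(62,308)),('scene',(0,-.115,.194),sc(300,405)),
('side',(0.005,.12,H),sd(303,328)),('side',(0.005,-.12,H),sd(423,100)),('side',(.225,.12,H),sd(25,243)),('side',(.225,-.12,H),sd(162,25))]
p,e=fit(obs,[.6,-.2,0.]);print('shield',p.round(4),np.degrees(p[2]).round(2));print(e.round(1).tolist())
s1=lambda u,v:(200+u/6,160+v/6); s2=lambda u,v:(190+u/5,300+v/5)
obs=[('scene',(-.05,.035,.008),s1(170,458)),('scene',(-.05,-.035,.008),s1(250,512)),('scene',(.12,-.035,.008),s1(478,355)),
('scene',(-.045,0,.060),s1(207,390)),('scene',(.192,0,.060),s1(520,188)),('side',(.192,0,.060),s2(205,107)),('side',(.12,.035,.008),s2(302,255)),('side',(-.045,0,.06),s2(586,291)),
('side',(.1,-.015,.078),s2(367,142)),('side',(.1,.015,.078),s2(333,192))]
p,e=fit(obs,[.5,.2,0.]);print('rest',p.round(4),np.degrees(p[2]).round(2));print(e.round(1).tolist())
for n,h,uvs in [('flask',.0525,{'scene':(289.7,181.4),'side':(200.8,331)}),('timer',.031,{'scene':(249,193.7),'side':(229,371.7)})]:
    for c,uv in uvs.items(): print(n,c,onz(c,uv,h).round(3))
print(onz('scene',(382.4,322.3),.034).round(3),onz('scene',(457.9,323.3),.008).round(3),onz('scene',(267,272),.01).round(3))
E
```

```text
shield [ 0.59   -0.0106  0.1282] 7.34
[[0.5, 0.9], [1.2, 2.0], [0.6, 1.6], [-0.0, 1.1], [-0.9, -0.6], [1.1, 1.7], [-2.1, 0.9], [-3.0, 1.9], [0.4, 0.5], [-0.1, 2.4]]
rest [0.454  0.3093 0.0287] 1.65
[[-0.5, -1.1], [1.0, -0.6], [0.6, -0.4], [0.1, 1.8], [0.2, 0.9], [0.4, 0.4], [-1.3, 0.4], [1.1, 0.8], [-0.5, 0.1], [0.6, -0.8]]
flask scene [0.703 0.36  0.052]
flask side [0.706 0.375 0.052]
timer scene [0.578 0.434 0.031]
timer side [0.582 0.43  0.031]
[ 0.434 -0.265  0.034] [ 0.589 -0.408  0.008] [0.372 0.125 0.01 ]
```

```bash
cat >> fit.py <<'E'
from scipy.spatial.transform import Rotation as Ro
def to(P,ang=None):
    s=r.get_state(); R=Ro.from_quat(s['eef_rot']).as_matrix(); d=R.T@(np.array(P)-s['tool_pos'])*100
    a=np.degrees(np.arctan2(R[1,0],R[0,0])); y=None if ang is None else -((ang-a+180)%360-180)
    print('shift cm',d.round(2),'yaw',None if y is None else round(y,1),'now',s['tool_pos'].round(4),'ang',round(a,2),'tilt',R[:,2].round(4))
E
python3 -c "
from fit import *
to([.444,.309,.19],181.65)"
```

```text
shift cm [-27.58 -15.97   6.27] yaw -26.2 now [0.2593 0.5687 0.2527] ang 155.49 tilt [-0.e+00  1.e-04 -1.e+00]
```

```bash
python3 -m inch '[[0,[-4,-2.3,0],-5],[0,[-8,-4.6,0],-10],[0,[-12,-7,1],-15],[0,[-16,-9.3,2],-20],[0,[-20,-11.6,3],-26.2],[0,[-24,-14,4.5],-26.2],[0,[-27.6,-16,6.3],-26.2],[0,[-27.6,-16,6.3],-26.2],[0,[-27.6,-16,6.3],-26.2]]'
python3 -c "
from fit import *
snap('wrist','w1'); to([.444,.309,.19],181.65)
K,T,_=cam('wrist')
p=[.454,.3093,.0287]
print(proj('wrist',T2(p,[(-.045,0,.06),(0,0,.06),(.028,0,.06),(.192,0,.06),(-.033,0,.052),(.1,0,.056),(-.05,.035,.008),(-.05,-.035,.008),(.12,.035,.008),(.12,-.035,.008)])).round(0).tolist())"
```

```text
clock: 1.95
tool_pos: [0.4446, 0.3078, 0.1894]
eef_rot: [-0.013, 1.0, -0.0, -0.0]
contact_force: [-0.6, 1.2, -0.6]
opening: 1.005
shift cm [-0.02 -0.06 -0.01] yaw 0.1 now [0.4438 0.3096 0.1899] ang -178.3 tilt [-1.0e-04  1.5e-03 -1.0e+00]
[[316.0, 186.0], [316.0, 249.0], [316.0, 285.0], [316.0, 457.0], [316.0, 201.0], [316.0, 364.0], [360.0, 169.0], [273.0, 169.0], [353.0, 351.0], [279.0, 351.0]]
```

View pics/w1.png

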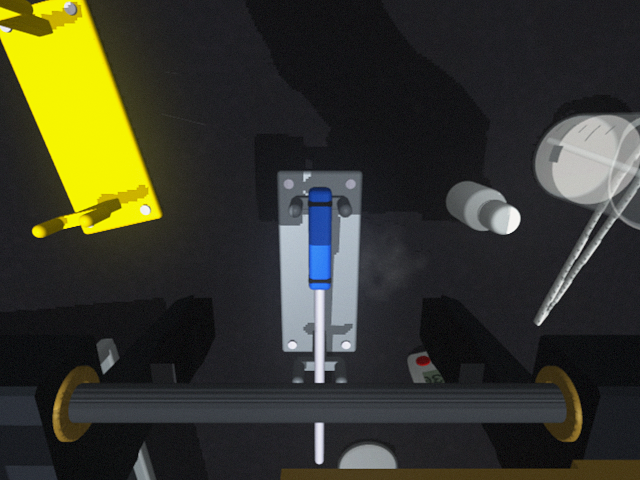

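```bash
python3 -c "
from fit import *
to([.446,.312,.055],181.65)"
```

```text
shift cm [-0.23  0.22 13.5 ] yaw 0.1 now [0.4438 0.3096 0.1899] ang -178.3 tilt [-1.0e-04  1.5e-03 -1.0e+00]
```

```bash
python3 -m inch '[[0,[-0.2,0.25,4],0],[0,[-0.2,0.25,8],0],[0,[-0.2,0.25,11],0],[0,[-0.2,0.25,13],0],[0,[-0.2,0.25,13.5],0],[0,[-0.2,0.25,13.5],0],[0.5,[-0.2,0.25,13.5],0],[0.8,[-0.2,0.25,13.5],0],[1,[-0.2,0.25,13.5],0],[1,[-0.2,0.25,13.5],0],[1,[-0.2,0.25,13.5],0],[1,[-0.2,0.25,13.5],0]]' 20
python3 -c "
from fit import *
snap('wrist','w2');snap('side','s2'); to([.446,.312,.055],181.65);print(r.get_state()['opening'])"
```

```text
clock: 3.2
tool_pos: [0.4461, 0.3112, 0.0549]
eef_rot: [-0.015, 1.0, 0.0, 0.0]
contact_force: [0.2, 0.3, -0.3]
opening: 0.482
shift cm [-0.    0.08 -0.03] yaw 0.0 now [0.446  0.3112 0.0547] ang -178.31 tilt [ 0.e+00  1.e-04 -1.e+00]
0.3879433877531743
```

View pics/w2.png

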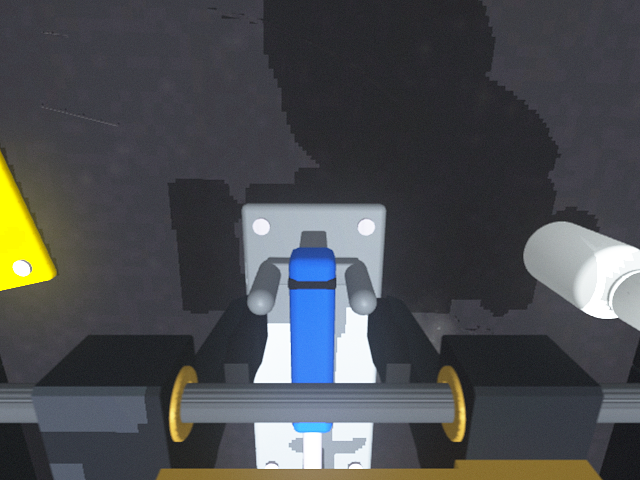

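View pics/s2.png

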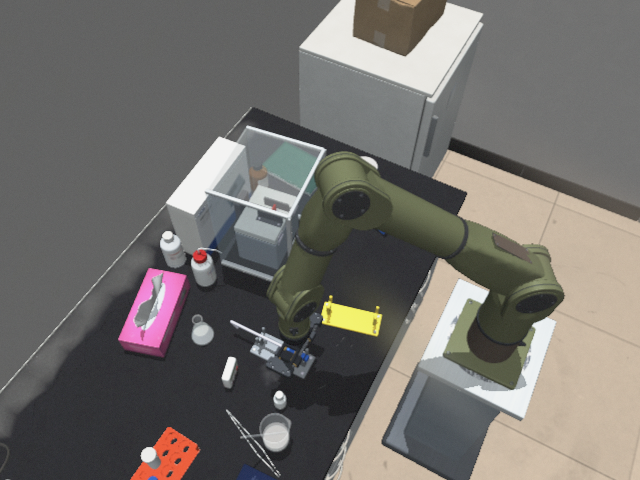

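```bash
python3 -m inch '[[1,[0,0,0],0],[1,[0,0,0],0],[1,[0,0,0],0],[1,[0,0,0],0],[1,[0,0,0],0],[1,[0,0,0],0],[1,[0,0,0],0],[1,[0,0,0],0]]' 20
```

```text
clock: 4.1
tool_pos: [0.4459, 0.3111, 0.0547]
eef_rot: [-0.015, 1.0, -0.0, -0.0]
contact_force: [0.3, -0.7, -0.3]
opening: 0.176
```

```bash
python3 -m inch '[[1,[0,0,-0.7],0],[1,[0,0,-1.5],0],[1,[-1.5,0,-1.5],0],[1,[-3,0,-1.5],0],[1,[-4.5,0,-1.5],0],[1,[-5.6,0,-1.5],0],[1,[-5.6,0,-1.5],0],[1,[-5.6,0,-1.5],0]]' 20
python3 - <<'E'
from h import *
def crop(im,x,y,w,h,k,n): cv2.imwrite(f'pics/{n}.png',cv2.resize(im[y:y+h,x:x+w,::-1],None,fx=k,fy=k,interpolation=cv2.INTER_CUBIC))
a=snap('scene','x');b=snap('side','x');
crop(a,200,150,130,100,3,'t1');crop(b,180,280,160,110,3,'t2')
t1=cv2.imread('pics/t1.png');t2=cv2.imread('pics/t2.png');h=330
t=np.zeros((h,870,3),np.uint8);t[:300,:390]=t1;t[:330,390:]=t2;cv2.imwrite('pics/t12.png',cv2.resize(t,(800,303)))
E
```

```text
clock: 4.9
tool_pos: [0.5014, 0.3128, 0.0698]
eef_rot: [-0.015, 1.0, 0.0, -0.0]
contact_force: [-0.1, 0.6, -0.9]
opening: 0.182
```

View pics/t12.png

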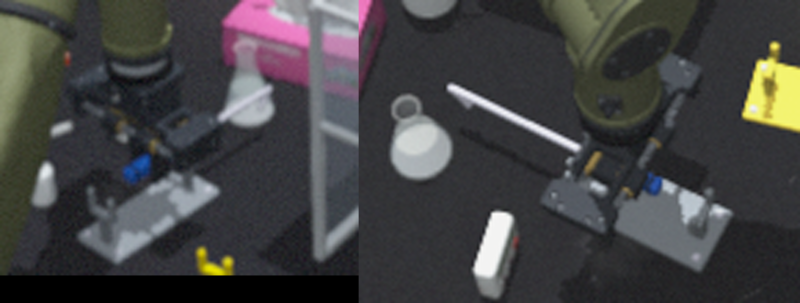

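```bash
python3 -m inch '[[1,[0,0,0.8],0],[1,[0,0,1.6],0],[1,[0,0,2.1],0],[1,[0,0,2.6],0],[1,[0,0,2.6],0]]' 15
python3 -m inch '[[1,[0,0,0.4],0],[1,[0,0,0.8],0],[1,[0,0,1.2],0],[1,[0,0,1.5],0],[1,[0,0,1.5],0]]' 15
python3 - <<'E'
from h import *
def crop(im,x,y,w,h,k,n): cv2.imwrite(f'pics/{n}.png',cv2.resize(im[y:y+h,x:x+w,::-1],None,fx=k,fy=k,interpolation=cv2.INTER_CUBIC))
a=snap('scene','x');b=snap('side','x');
crop(a,200,150,130,100,3,'t1');crop(b,180,280,160,110,3,'t2')
t1=cv2.imread('pics/t1.png');t2=cv2.imread('pics/t2.png');h=330
t=np.zeros((h,870,3),np.uint8);t[:300,:390]=t1;t[:330,390:]=t2;cv2.imwrite('pics/t13.png',cv2.resize(t,(800,303)))
E
```

```text
clock: 5.5
tool_pos: [0.5019, 0.313, 0.0432]
eef_rot: [-0.015, 1.0, 0.0, -0.0]
contact_force: [0.1, 0.3, 1.7]
opening: 0.177
clock: 6.0
tool_pos: [0.501, 0.3126, 0.0281]
eef_rot: [-0.015, 1.0, -0.0, -0.001]
contact_force: [-0.3, -0.7, 1.7]
opening: 0.176
```

View pics/t13.png

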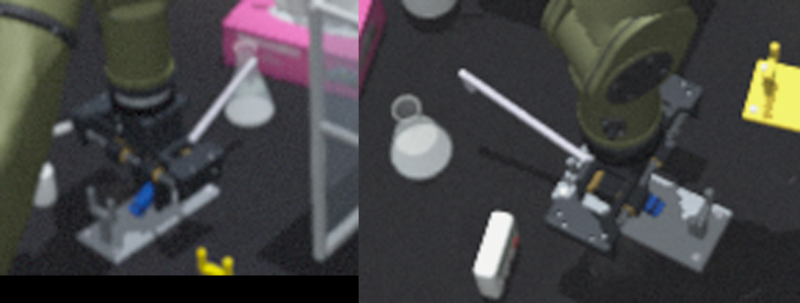

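```bash
python3 -m inch '[[1,[0,0,0],0],[1,[0,0,0],0],[1,[0,0,-3],0],[1,[0,0,-7],0],[1,[0,0,-11],0],[1,[0,0,-15],0],[1,[0,0,-15],0],[1,[0,0,-15],0]]' 60
python3 - <<'E'
from fit import *
a=snap('scene','sc4');b=snap('side','sd4');to([0,0,0])
for c in ['scene','side']:
    for d in viewer.outline_of(c,'rod')[:1]:print(c,d['p'],d['bbox'])
E
```

```text
clock: 6.9
tool_pos: [0.5024, 0.3125, 0.1792]
eef_rot: [-0.014, 1.0, 0.0, 0.001]
contact_force: [-0.8, -0.2, -1.7]
opening: 0.168
shift cm [ 50.98 -29.67  17.89] yaw None now [0.5013 0.3118 0.1773] ang -178.33 tilt [-0.002  -0.0021 -1.    ]
scene 0.67 [241.4, 132.9, 48.1, 61.2]
side 0.58 [206.2, 277.9, 81.1, 52.8]
```

View pics/sc4.png

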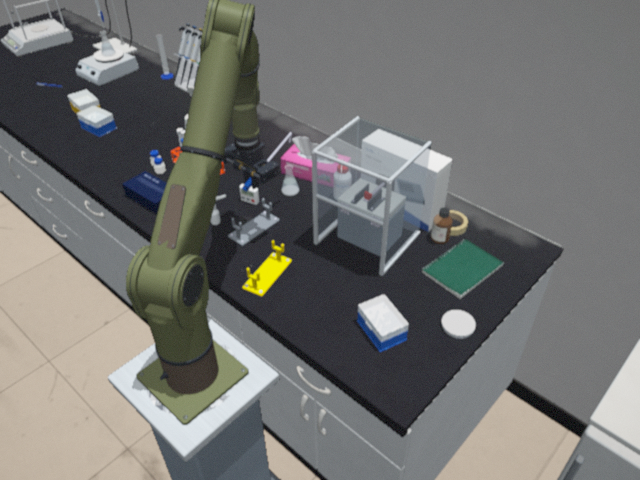

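View pics/sd4.png

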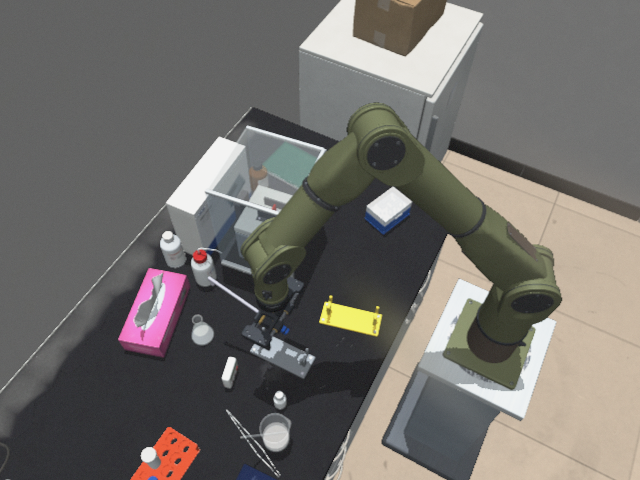

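```bash
cat >> fit.py <<'E'
def tri(o):
    A=[];b=[]
    for c,uv in o:
        p,d=ray(c,uv); d/=np.linalg.norm(d); M=np.eye(3)-np.outer(d,d); A.append(M);b.append(M@p)
    A=np.vstack(A);b=np.concatenate(b);x=np.linalg.lstsq(A,b,rcond=None)[0]; return x,np.linalg.norm(A@x-b)
E
python3 - <<'E'
from fit import *
a=cv2.imread('pics/sc4.png');b=cv2.imread('pics/sd4.png')
k=lambda im,x,y:cv2.resize(im[y:y+60,x:x+80],None,fx=5,fy=5,interpolation=cv2.INTER_CUBIC)
cv2.imwrite('pics/k4.png',np.hstack([k(a,230,120),k(b,195,265)]))
x,e=tri([('scene',(290.5,133.5)),('side',(208.5,278.5))]);print(x.round(4),e)
g=np.array([.5013,.3118,.1823]);d=x-g;print(d.round(4),np.linalg.norm(d),np.degrees(np.arctan2(d[2],np.hypot(d[0],d[1]))),np.degrees(np.arctan2(d[1],d[0])))
E
```

```text
[0.6817 0.3197 0.2702] 0.0003143772158691797
[0.1804 0.0079 0.0879] 0.20082991033935296 25.967365558989655 2.510711557598427
```

View pics/k4.png

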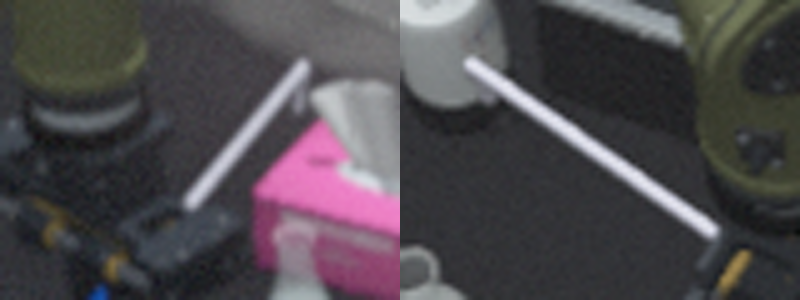

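```bash
cat > ov.py <<'E'
from fit import *
def segs(b=0.003):
    S=[]
    def box(x0,x1,y0,y1,z0,z1,col):
        c=[(x,y,z) for x in(x0,x1) for y in(y0,y1) for z in(z0,z1)]
        for i in range(8):
            for j in range(i+1,8):
                if sum(c[i][k]!=c[j][k] for k in range(3))==1:S.append((c[i],c[j],col))
    box(0,.23,-.125,.125,0,.345,(0,255,255)); box(.062,.192,-.085,.085,0,.160,(0,255,0))
    box(.102-b,.108-b,-.013,.013,.16,.192,(255,255,0)); S.append(((0,-.125,.189),(0,.125,.189),(255,0,255)))
    box(.065,.143,-.02,-.02,.16,.192,(255,128,0));box(.065,.143,.02,.02,.16,.192,(255,128,0))
    return S
def ov(c,f,p,x,y,w,h,k,out):
    im=cv2.resize(cv2.imread(f)[y:y+h,x:x+w],None,fx=k,fy=k,interpolation=cv2.INTER_CUBIC)
    for a,b,col in segs():
        q=(proj(c,T2(p,[a,b]))-[x-.5,y-.5])*k-.5
        cv2.line(im,tuple(int(v) for v in q[0]),tuple(int(v) for v in q[1]),col,1,cv2.LINE_AA)
    cv2.imwrite(out,im)
E
python3 - <<'E'
from ov import *
p=[.59,-.0106,.1282]
ov('scene','pics/sc4.png',p,305,110,140,165,3.5,'pics/o1.png');ov('side','pics/side0.png',p,200,120,135,170,3.5,'pics/o2.png')
E
```

```text
(no output)
```

View pics/o1.png

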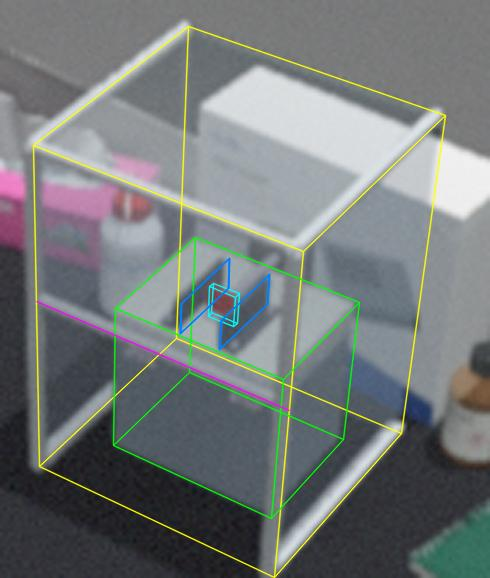

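View pics/o2.png

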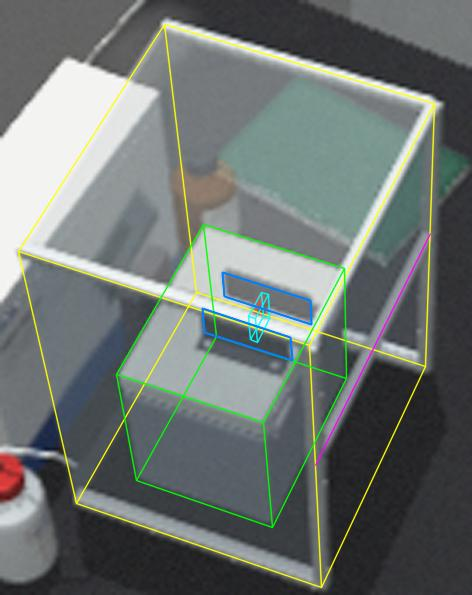

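Run:
```python
import cv2,numpy as np
a=cv2.imread('pics/sc4.png');b=cv2.imread('pics/side0.png')
z=lambda im,x,y,w,h,k:cv2.convertScaleAbs(cv2.resize(im[y:y+h,x:x+w],None,fx=k,fy=k,interpolation=cv2.INTER_CUBIC),alpha=1.5)
cv2.imwrite('pics/z1.png',z(a,330,165,80,75,8));cv2.imwrite('pics/z2.png',z(b,230,175,75,75,8))
```

```text
(no output)
```

View pics/z1.png

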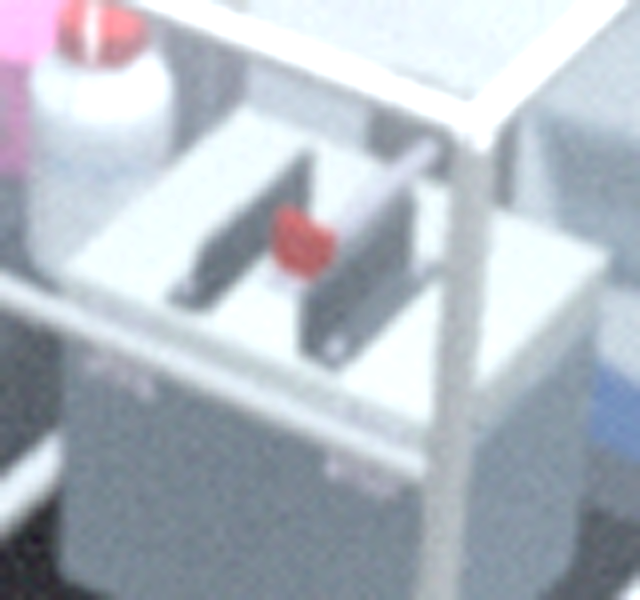

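View pics/z2.png

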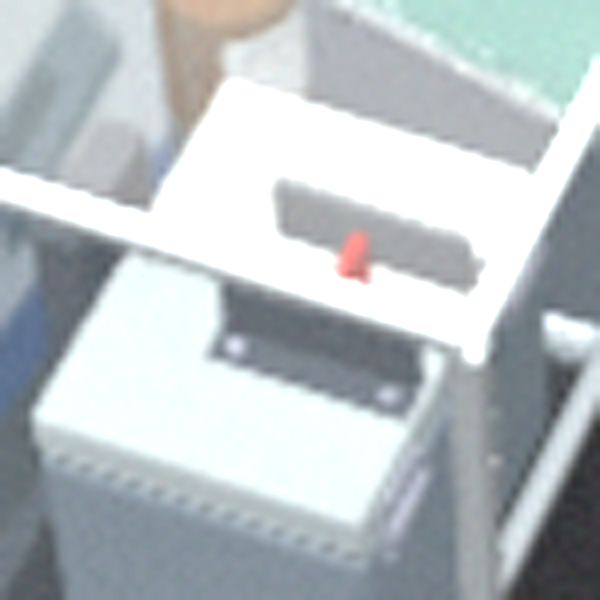

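Run:
```python
from ov import *
a=lambda u,v:(330+(u+.5)/8-.5,165+(v+.5)/8-.5); b=lambda u,v:(230+(u+.5)/8-.5,175+(v+.5)/8-.5)
L=.16
obs=[('scene',(.062,.085,L),a(65,268)),('scene',(.192,-.085,L),a(607,257)),('scene',(.192,.085,L),a(245,106)),
('side',(.192,.085,L),b(35,418)),('side',(.062,.085,L),b(362,527)),('side',(.192,-.085,L),b(233,78)),('side',(.062,-.085,L),b(537,178)),
('scene',(.143,.02,.192),a(308,152)),('scene',(.065,.02,.192),a(205,245)),('scene',(.065,-.02,.192),a(304,300)),('scene',(.143,-.02,.192),a(410,190)),
('side',(.143,-.02,.192),b(275,180)),('side',(.065,-.02,.192),b(470,240)),
('scene',(.225,.12,.34),(358.3,117.8)),('scene',(.225,-.12,.34),(430,142.8)),('scene',(0.005,.12,.34),(315.5,151.5)),('scene',(0.005,-.12,.34),(389.4,179.4)),
('side',(0.005,.12,.34),b(475,340)),('side',(.225,.12,.34),(207.4,191.5)),('side',(.225,-.12,.34),(247.6,127.3)),('side',(0.005,-.12,.34),(324.4,149.4))]
p,e=fit(obs,[.59,-.01,.13]);print(p.round(4));print(e.round(1).tolist())
for c,uv,P in [('scene',a(307,222),(0,0,.192)),('side',b(360,231),(0,-.013,.192))]:
    w=onz(c,uv,.192);d=w[:2]-p[:2];cc,s=np.cos(p[2]),np.sin(p[2]);print(c,(cc*d[0]+s*d[1]).round(4),(-s*d[0]+cc*d[1]).round(4))
ov('scene','pics/sc4.png',p,330,165,80,75,8,'pics/o1.png');ov('side','pics/side0.png',p,230,175,75,75,8,'pics/o2.png')
x=cv2.imread('pics/o1.png');y=cv2.imread('pics/o2.png');cv2.imwrite('pics/o3.png',cv2.resize(np.hstack([x,y]),None,fx=.64,fy=.64))
```

```text
[ 0.5887 -0.0102  0.128 ]
[[-0.4, -0.2], [1.6, -0.6], [0.1, -0.3], [-0.6, 0.0], [0.5, 0.3], [-0.6, -0.2], [1.6, -0.2], [1.9, 0.2], [0.9, 1.3], [-0.1, -0.8], [0.4, -0.1], [-0.4, 0.8], [0.2, 1.3], [0.3, 2.3], [-0.9, 1.7], [0.7, 1.2], [0.8, 2.2], [-1.5, 0.6], [0.7, 0.7], [0.3, 2.7], [-2.7, 2.2]]
scene 0.1026 0.002
side 0.1054 -0.0132
```

View pics/o3.png

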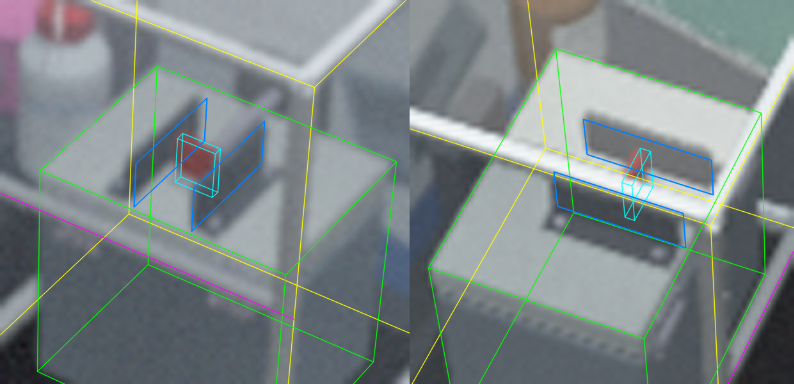

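Run:
```python
from ov import *
p=[.5887,-.0102,.128]
to([.37,.29,.165],181.65); to([.365,.15,.165],184); to([.365,.06,.165],187); w=T2(p,[(-.197,0,.16)])[0];print(w);to(w,187)
```

```text
shift cm [13.17 -1.81  1.24] yaw 0.0 now [0.5011 0.312  0.177 ] ang -178.31 tilt [-0.0027 -0.0021 -1.    ]
shift cm [ 14.08 -15.79   1.27] yaw -2.3 now [0.5011 0.312  0.177 ] ang -178.31 tilt [-0.0027 -0.0021 -1.    ]
shift cm [ 14.35 -24.79   1.29] yaw -5.3 now [0.5011 0.312  0.177 ] ang -178.31 tilt [-0.0027 -0.0021 -1.    ]
[ 0.39331162 -0.0353472   0.16      ]
shift cm [ 11.8 -34.4   1.8] yaw -5.3 now [0.5011 0.312  0.177 ] ang -178.31 tilt [-0.0027 -0.0021 -1.    ]
```

```bash
python3 -m inch '[[1,[4,-0.5,0.5],0],[1,[8,-1,0.8],0],[1,[12,-1.5,1.2],0],[1,[13.5,-4,1.2],0],[1,[14,-8,1.2],0],[1,[14,-12,1.2],-1],[1,[14,-16,1.2],-2.3],[1,[14,-20,1.2],-3.5],[1,[14,-24.8,1.2],-5.3],[1,[14,-24.8,1.2],-5.3],[1,[14,-24.8,1.2],-5.3]]' 60
python3 - <<'E'
from ov import *
p=[.5887,-.0102,.128]
to(T2(p,[(-.197,0,.16)])[0],187)
snap('scene','sc5');snap('side','sd5')
E
```

```text
clock: 8.2
tool_pos: [0.3691, 0.0596, 0.1661]
eef_rot: [-0.059, 0.998, -0.0, -0.001]
contact_force: [0.0, 0.5, -1.5]
opening: 0.169
shift cm [-1.28 -9.72  0.61] yaw -0.2 now [0.3691 0.0596 0.1661] ang -173.23 tilt [-1.3e-03 -1.0e-04 -1.0e+00]
```

View pics/sc5.png

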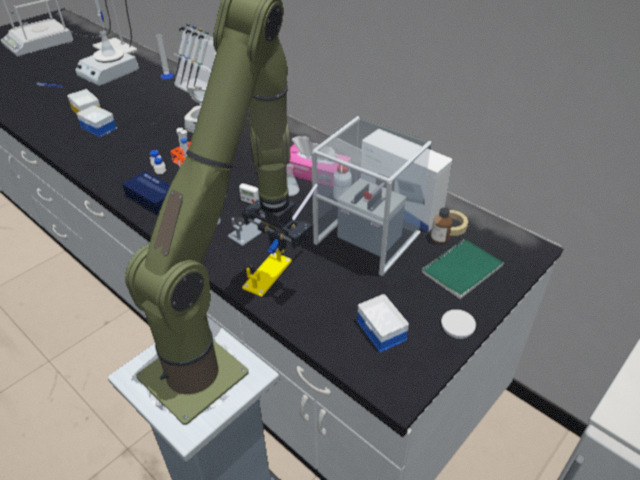

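View pics/sd5.png

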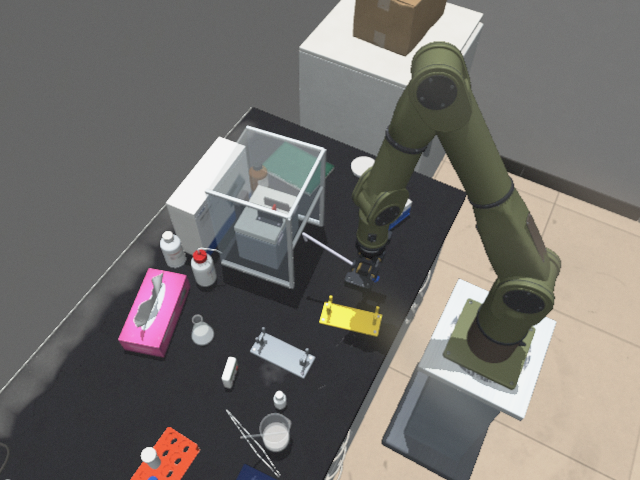

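```bash
python3 -m inch '[[1,[0,-4,0],0],[1,[-0.3,-8,0.3],0],[1,[-0.6,-9.8,2],0],[1,[-0.6,-9.8,5],0],[1,[-0.6,-9.8,8],0],[1,[-0.6,-9.8,10.6],0],[1,[-0.6,-9.8,10.6],0],[1,[-0.6,-9.8,10.6],0]]' 60
python3 - <<'E'
from ov import *
a=snap('scene','sc6');b=snap('side','sd6');snap('wrist','w6');to([0,0,0])
k=lambda im,x,y:cv2.resize(im[y:y+110,x:x+130,::-1],None,fx=3,fy=3,interpolation=cv2.INTER_CUBIC)
cv2.imwrite('pics/k6.png',np.hstack([k(a,270,160),k(b,250,180)]))
E
```

```text
clock: 9.1
tool_pos: [0.3796, -0.039, 0.0703]
eef_rot: [-0.065, 0.998, -0.007, -0.015]
contact_force: [-1.0, -0.2, -2.2]
opening: 0.165
shift cm [36.8   8.96  8.19] yaw None now [ 0.3789 -0.0395  0.0708] ang -172.51 tilt [-0.0311 -0.0165 -0.9994]
```

View pics/k6.png

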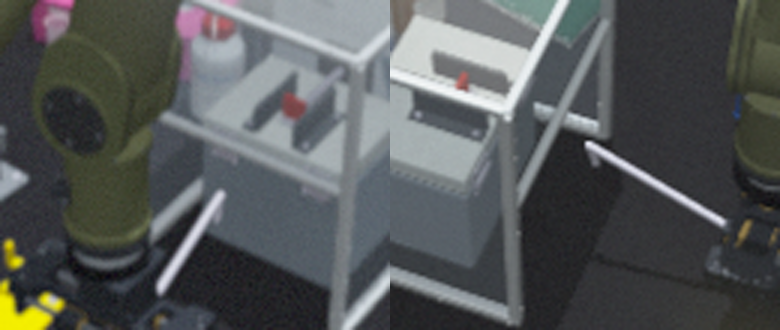

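```bash
cat >> fit.py <<'E'
PS=[.5887,-.0102,.128]
def S(w):
    d=np.array(w)-[PS[0],PS[1],0];c,s=np.cos(PS[2]),np.sin(PS[2]);return np.array([c*d[0]+s*d[1],-s*d[0]+c*d[1],d[2]])
def tcpS():
    s=r.get_state();R=Ro.from_quat(s['eef_rot']).as_matrix();return S(s['tool_pos']-.005*R[:,2]),R
E
python3 - <<'E'
from fit import *
x,e=tri([('scene',(343.2,225)),('side',(317.2,228.7))]);g,R=tcpS();b=S(x);d=b-g
print(b.round(4),g.round(4),e,np.linalg.norm(d),np.degrees(np.arctan2(d[2],np.hypot(d[0],d[1]))),np.degrees(np.arctan2(d[1],d[0])))
E
```

```text
[-0.0311  0.001   0.1569] [-0.2116 -0.0022  0.0758] 0.00010409236469491997 0.19794332898000863 24.171440568130663 1.0024597627560894
```

```bash
python3 -m inch '[[1,[-2,0,-0.8],0],[1,[-4,0,-1.6],0],[1,[-6,0,-2.6],0],[1,[-6,0,-2.6],0],[1,[-6,0,-2.6],0]]' 60
python3 - <<'E'
from fit import *
g,R=tcpS();print(g.round(4),R[:,2].round(4));to([0,0,0])
E
```

```text
clock: 9.75
tool_pos: [0.441, -0.0314, 0.0965]
eef_rot: [-0.064, 0.998, -0.007, -0.014]
contact_force: [0.1, -0.3, -1.7]
opening: 0.173
[-0.1491 -0.0022  0.1015] [-0.0266 -0.0153 -0.9995]
shift cm [43.05  8.86 10.77] yaw None now [ 0.441  -0.0314  0.0965] ang -172.69 tilt [-0.0266 -0.0153 -0.9995]
```

```bash
python3 -m inch '[[1,[-0.5,0,-1],0],[1,[-2.5,0,-1.6],0],[1,[-4.5,0,-2.2],0],[1,[-5.7,0,-2.2],0],[1,[-5.7,0,-2.2],0],[1,[-5.7,0,-2.2],0]]' 60
python3 - <<'E'
from ov import *
g,R=tcpS();print(g.round(4),R[:,2].round(4))
a=snap('scene','sc7');b=snap('side','sd7')
k=lambda im,x,y:cv2.resize(im[y:y+75,x:x+90,::-1],None,fx=4.4,fy=4.4,interpolation=cv2.INTER_CUBIC)
cv2.imwrite('pics/k7.png',np.hstack([k(a,320,160),k(b,240,165)]))
E
```

```text
clock: 10.35
tool_pos: [0.4945, -0.0253, 0.1152]
eef_rot: [-0.064, 0.998, -0.008, -0.017]
contact_force: [0.2, 0.4, -0.7]
opening: 0.171
[-0.0952 -0.0029  0.1202] [-0.0324 -0.0184 -0.9993]
```

View pics/k7.png

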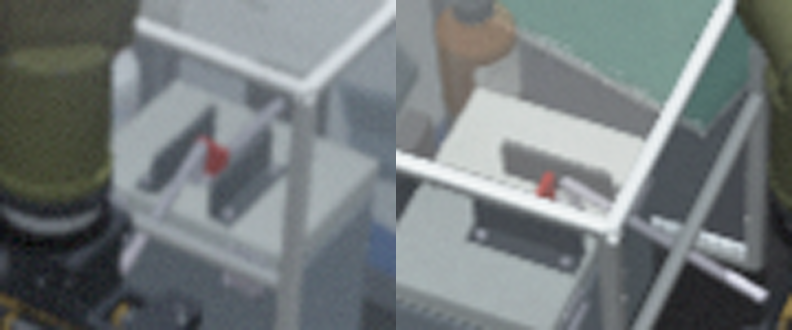

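Run:
```python
from fit import *
x,e=tri([('scene',(365.6,192)),('side',(278.3,206))]);g,R=tcpS();b=S(x);d=b-g
print(b.round(4),g.round(4),e,np.linalg.norm(d),np.degrees(np.arctan2(d[2],np.hypot(d[0],d[1]))),np.degrees(np.arctan2(d[1],d[0])))
```

```text
[0.087  0.0004 0.2041] [-0.0953 -0.0031  0.1203] 0.0010490415409208618 0.20060555495493335 24.693186156553658 1.0929019046217983
```

```bash
python3 -m inch '[[1,[0,0,0],0],[1,[0,0,0.7],0],[1,[0,0,1.4],0],[1,[-0.1,0,1.9],0],[1,[-0.2,0,2.4],0],[1,[-0.3,0,2.9],0],[1,[-0.4,0,3.4],0],[1,[-0.5,0,3.9],0],[1,[-0.6,0,4.2],0],[1,[-0.6,0,4.2],0]]' 20
python3 - <<'E'
from ov import *
g,R=tcpS();print(g.round(4),R[:,2].round(4))
a=snap('scene','sc8');b=snap('side','sd8')
k=lambda im,x,y:cv2.resize(im[y:y+75,x:x+90,::-1],None,fx=4.4,fy=4.4,interpolation=cv2.INTER_CUBIC)
cv2.imwrite('pics/k8.png',np.hstack([k(a,320,160),k(b,240,165)]))
E
```

```text
clock: 11.45
tool_pos: [0.5008, -0.0254, 0.073]
eef_rot: [-0.064, 0.998, -0.008, -0.016]
contact_force: [1.2, 0.4, 0.6]
opening: 0.177
[-0.089  -0.0038  0.078 ] [-0.0305 -0.0178 -0.9994]
```

View pics/k8.png

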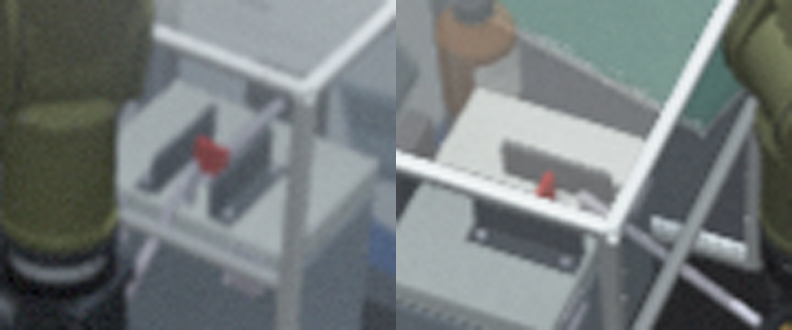

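Run:
```python
from fit import *
x,e=tri([('scene',(363.7,197)),('side',(282.5,209.3))]);g,R=tcpS();b=S(x);d=b-g
print(b.round(4),g.round(4),e,np.linalg.norm(d),np.degrees(np.arctan2(d[2],np.hypot(d[0],d[1]))),np.degrees(np.arctan2(d[1],d[0])))
```

```text
[ 0.0751 -0.0008  0.1933] [-0.0891 -0.0038  0.0784] 0.0008252031676242342 0.20047648408523355 34.976531309935275 1.0600473767739196
```

```bash
python3 -m inch '[[1,[0,0,0],0],[1,[0,0,0],0],[1,[0,0,-0.4],0],[1,[0,0,-0.8],0],[1,[0,0,-1.2],0],[1,[0,0,-1.6],0],[1,[0,0,-1.6],0],[1,[0,0,-1.6],0]]' 3
python3 -m inch '[[1,[0,0,0],0],[1,[0,0,0],0],[1,[0,0,0],0]]' 60
python3 - <<'E'
from ov import *
g,R=tcpS();print(g.round(4),R[:,2].round(4))
a=snap('scene','sc9');b=snap('side','sd9')
k=lambda im,x,y:cv2.resize(im[y:y+75,x:x+90,::-1],None,fx=4.4,fy=4.4,interpolation=cv2.INTER_CUBIC)
cv2.imwrite('pics/k9.png',np.hstack([k(a,320,160),k(b,240,165)]))
E
```

```text
clock: 12.35
tool_pos: [0.5018, -0.0251, 0.0896]
eef_rot: [-0.064, 0.998, -0.008, -0.015]
contact_force: [-0.7, 0.1, 0.4]
opening: 0.185
clock: 12.65
tool_pos: [0.5015, -0.0251, 0.0893]
eef_rot: [-0.064, 0.998, -0.008, -0.015]
contact_force: [0.8, -0.1, 0.3]
opening: 0.163
[-0.0882 -0.0036  0.0943] [-0.0298 -0.0177 -0.9994]
```

View pics/k9.png

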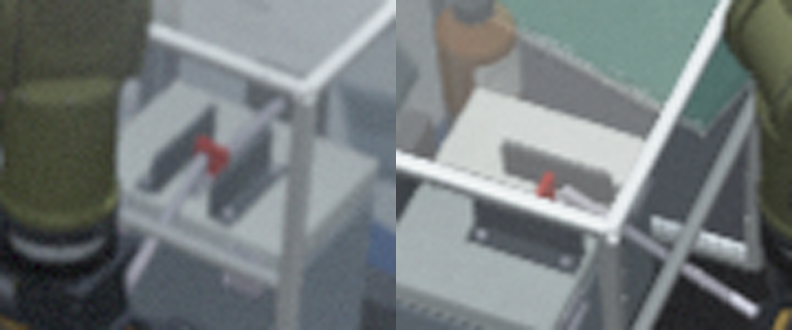

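Run:
```python
from fit import *
x,e=tri([('scene',(365.9,194.9)),('side',(278.8,207.7))]);g,R=tcpS();b=S(x);d=b-g
print(b.round(4),g.round(4),e,np.linalg.norm(d),np.degrees(np.arctan2(d[2],np.hypot(d[0],d[1]))),np.degrees(np.arctan2(d[1],d[0])))
```

```text
[ 0.0866 -0.0014  0.1943] [-0.0882 -0.0035  0.0944] 0.0010500765663090997 0.2014324454855422 29.745140534100003 0.7149648176521723
```

```bash
python3 -m inch '[[1,[-0.3,0,-1],0],[1,[-0.7,0,-2],0],[1,[-0.8,0,-3],0],[1,[-0.8,0,-3.4],0],[1,[-0.8,0,-3.4],0]]' 60
python3 - <<'E'
from ov import *
g,R=tcpS();print(g.round(4),R[:,2].round(4))
a=snap('scene','sc10');b=snap('side','sd10')
k=lambda im,x,y:cv2.resize(im[y:y+75,x:x+90,::-1],None,fx=4.4,fy=4.4,interpolation=cv2.INTER_CUBIC)
cv2.imwrite('pics/k10.png',np.hstack([k(a,320,160),k(b,240,165)]))
E
```

```text
clock: 13.25
tool_pos: [0.5105, -0.0236, 0.1239]
eef_rot: [-0.064, 0.998, -0.008, -0.015]
contact_force: [0.1, 0.2, -1.0]
opening: 0.168
[-0.0791 -0.0032  0.1288] [-0.0289 -0.0177 -0.9994]
```

View pics/k10.png

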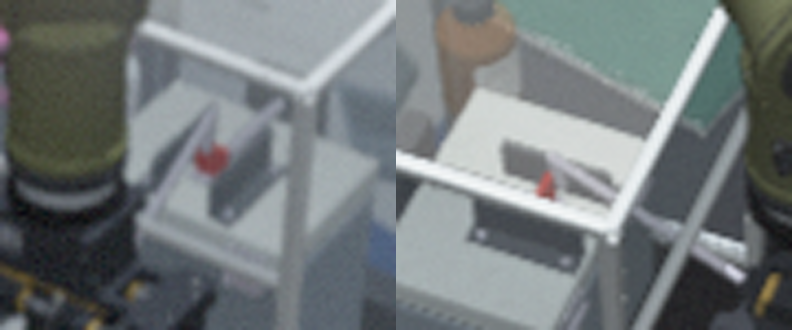

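```bash
python3 -m inch '[[1,[-1,0,0],0],[1,[-2,0,0],0],[1,[-2.6,0,-0.1],0],[1,[-2.6,0,-0.1],0]]' 60
python3 - <<'E'
from ov import *
g,R=tcpS();print(g.round(4),R[:,2].round(4))
a=snap('scene','sc11');b=snap('side','sd11')
k=lambda im,x,y:cv2.resize(im[y:y+75,x:x+90,::-1],None,fx=4.4,fy=4.4,interpolation=cv2.INTER_CUBIC)
cv2.imwrite('pics/k11.png',np.hstack([k(a,320,160),k(b,240,165)]))
E
```

```text
clock: 13.75
tool_pos: [0.5377, -0.0197, 0.1232]
eef_rot: [-0.063, 0.998, -0.007, -0.015]
contact_force: [-0.3, -0.0, -1.5]
opening: 0.17
[-0.0517 -0.0029  0.1282] [-0.0284 -0.0168 -0.9995]
```

View pics/k11.png

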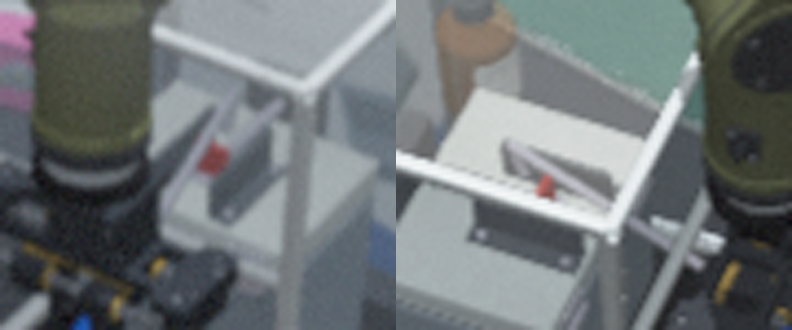

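Run:
```python
from fit import *
x,e=tri([('scene',(372.8,181.7)),('side',(266,198))]);g,R=tcpS();b=S(x);d=b-g
print(b.round(4),g.round(4),e,np.linalg.norm(d),np.degrees(np.arctan2(d[2],np.hypot(d[0],d[1]))))
```

```text
[ 0.1242 -0.0011  0.2205] [-0.0533 -0.0031  0.1281] 0.0016898931054658345 0.20011189515979835 27.507382137411774
```

```bash
python3 -m inch '[[1,[0,0,0.5],0],[1,[0,0,1],0],[1,[0,0,1.3],0],[1,[0.3,0,1.4],0],[1,[0.6,0,1.6],0],[1,[0.8,0,1.7],0],[1,[0.8,0,1.7],0]]' 60
python3 - <<'E'
from ov import *
g,R=tcpS();print(g.round(4),R[:,2].round(4))
a=snap('scene','sc12');b=snap('side','sd12')
k=lambda im,x,y:cv2.resize(im[y:y+75,x:x+90,::-1],None,fx=4.4,fy=4.4,interpolation=cv2.INTER_CUBIC)
cv2.imwrite('pics/k12.png',np.hstack([k(a,320,160),k(b,240,165)]))
E
```

```text
clock: 14.55
tool_pos: [0.5281, -0.0214, 0.1068]
eef_rot: [-0.064, 0.998, -0.008, -0.015]
contact_force: [1.6, 0.4, -1.3]
opening: 0.171
[-0.0614 -0.0033  0.1118] [-0.0287 -0.0175 -0.9994]
```

View pics/k12.png

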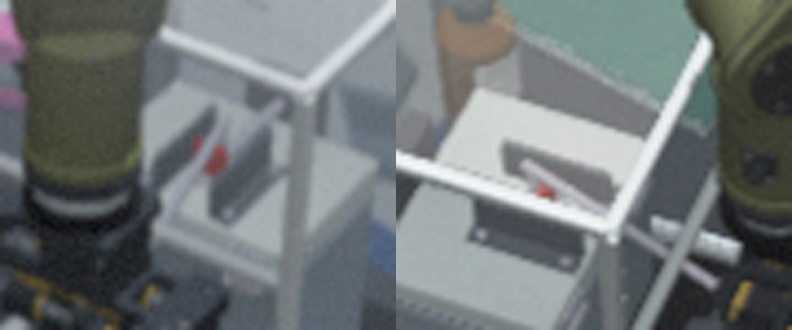

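```bash
python3 -m inch '[[1,[0.3,0,0],0],[1,[0.6,0,0],0],[1,[0.9,0,0],0],[1,[1.2,0,0.1],0],[1,[1.5,0,0.1],0],[1,[1.5,0,0.1],0]]' 60
python3 - <<'E'
from ov import *
g,R=tcpS();print(g.round(4),R[:,2].round(4))
a=snap('scene','sc13');b=snap('side','sd13')
k=lambda im,x,y:cv2.resize(im[y:y+75,x:x+90,::-1],None,fx=4.4,fy=4.4,interpolation=cv2.INTER_CUBIC)
cv2.imwrite('pics/k13.png',np.hstack([k(a,320,160),k(b,240,165)]))
E
```

```text
clock: 15.25
tool_pos: [0.5118, -0.0237, 0.106]
eef_rot: [-0.064, 0.998, -0.008, -0.016]
contact_force: [0.3, 0.2, -0.7]
opening: 0.167
[-0.0778 -0.0035  0.111 ] [-0.0313 -0.0183 -0.9993]
```

View pics/k13.png

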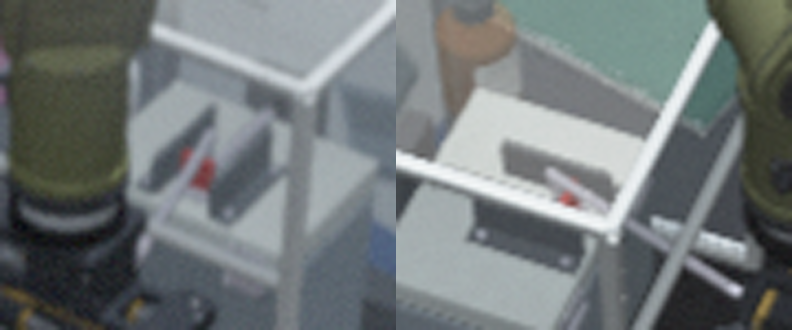

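Scene: the red paddle has moved from crop (213,157) to (200,172), so the bolt follows the hook. I'll keep pulling gently to the stop.

```bash
python3 -m inch '[[1,[0.25,0,0],0],[1,[0.5,0,0],0],[1,[0.7,0,0],0],[1,[0.7,0,0],0]]' 60
python3 -m inch '[[1,[0.2,0,0],0],[1,[0.4,0,0],0],[1,[0.4,0,0],0]]' 60
python3 - <<'E'
from ov import *
g,R=tcpS();print(g.round(4),R[:,2].round(4))
a=snap('scene','sc14');b=snap('side','sd14')
k=lambda im,x,y:cv2.resize(im[y:y+75,x:x+90,::-1],None,fx=4.4,fy=4.4,interpolation=cv2.INTER_CUBIC)
cv2.imwrite('pics/k14.png',np.hstack([k(a,320,160),k(b,240,165)]))
E
```

```text
clock: 15.75
tool_pos: [0.5055, -0.0244, 0.1063]
eef_rot: [-0.064, 0.998, -0.008, -0.016]
contact_force: [1.2, 0.2, -1.2]
opening: 0.17
clock: 16.05
tool_pos: [0.5044, -0.0241, 0.1071]
eef_rot: [-0.064, 0.998, -0.007, -0.013]
contact_force: [6.2, 0.8, 0.7]
opening: 0.166
[-0.0853 -0.0029  0.1121] [-0.0247 -0.016  -0.9996]
```

View pics/k14.png

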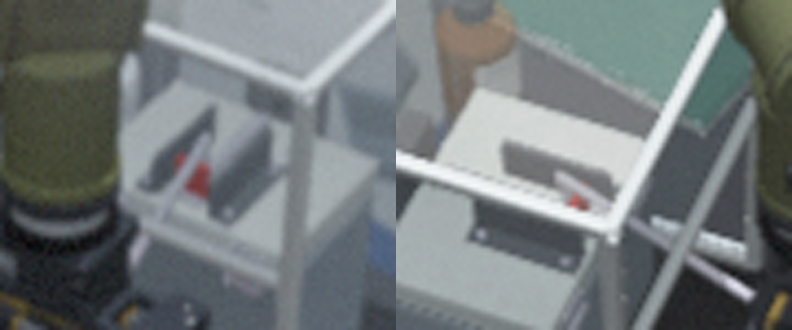

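Run:
```python
from ov import *
for x in (.103,.085,.082,.079):
    q=(proj('scene',T2(PS,[(x-.003,.013,.192),(x-.003,-.013,.192),(x-.003,-.013,.175)]))-[320,160])*4.4
    print(x,q.round(0).tolist())
for f in ('sc0','sc14'):pass
def red(f,x,y,w,h):
    im=cv2.imread(f)[y:y+h,x:x+w].astype(int);m=(im[:,:,2]-np.maximum(im[:,:,0],im[:,:,1]))>25
    ys,xs=np.nonzero(m);return xs.min()+x,xs.max()+x,ys.min()+y,ys.max()+y,xs.mean()+x,ys.mean()+y
for f in('scene0','sc4','sc13','sc14'):print(f,red(f'pics/{f}.png',355,185,20,25))
```

```text
0.103 [[195.0, 138.0], [228.0, 152.0], [226.0, 172.0]]
0.085 [[181.0, 152.0], [214.0, 165.0], [212.0, 185.0]]
0.082 [[179.0, 154.0], [211.0, 167.0], [210.0, 187.0]]
0.079 [[176.0, 156.0], [209.0, 169.0], [208.0, 189.0]]
scene0 (np.int64(364), np.int64(371), np.int64(191), np.int64(198), np.float64(367.39130434782606), np.float64(194.76086956521738))
sc4 (np.int64(364), np.int64(371), np.int64(191), np.int64(199), np.float64(367.3404255319149), np.float64(194.89361702127658))
sc13 (np.int64(361), np.int64(368), np.int64(194), np.int64(202), np.float64(365.34615384615387), np.float64(198.46153846153845))
sc14 (np.int64(360), np.int64(367), np.int64(195), np.int64(204), np.float64(364.2903225806452), np.float64(199.83870967741936))
```

```bash
python3 -m inch '[[1,[0.15,0,0],0],[1,[0.15,0,0],0],[1,[-0.1,0,0],0],[1,[-0.2,0,0],0]]' 60
python3 -m inch '[[1,[0,0,0.2],0],[1,[-0.05,0,0.5],0],[1,[-0.15,0,0.8],0],[1,[-0.25,0,1.1],0],[1,[-0.35,0,1.4],0],[1,[-0.45,0,1.7],0],[1,[-0.55,0,2],0],[1,[-0.65,0,2.3],0],[1,[-0.65,0,2.3],0]]' 10
python3 - <<'E'
from ov import *
g,R=tcpS();print(g.round(4),R[:,2].round(4))
a=snap('scene','sc15');b=snap('side','sd15')
k=lambda im,x,y:cv2.resize(im[y:y+75,x:x+90,::-1],None,fx=4.4,fy=4.4,interpolation=cv2.INTER_CUBIC)
cv2.imwrite('pics/k15.png',np.hstack([k(a,320,160),k(b,240,165)]))
E
```

```text
clock: 16.55
tool_pos: [0.5048, -0.0244, 0.1066]
eef_rot: [-0.064, 0.998, -0.008, -0.015]
contact_force: [4.0, 0.7, 0.6]
opening: 0.171
clock: 17.45
tool_pos: [0.5139, -0.0227, 0.0841]
eef_rot: [-0.064, 0.998, -0.007, -0.011]
contact_force: [9.4, 1.1, 5.4]
opening: 0.179
[-0.0757 -0.0028  0.0891] [-0.0216 -0.0148 -0.9997]
```

View pics/k15.png

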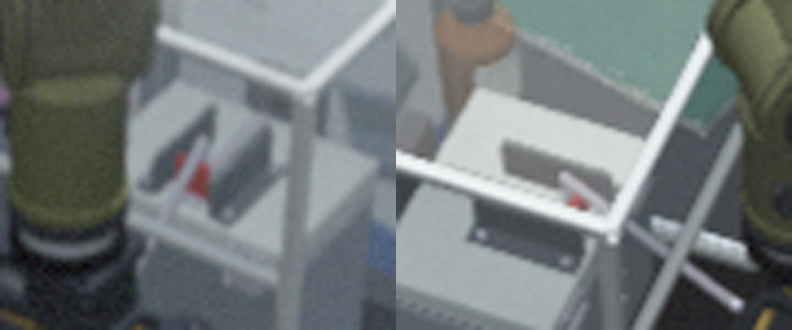

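```bash
python3 -m inch '[[1,[-0.3,0,-0.1],0],[1,[-0.4,0,-0.2],0],[1,[-0.4,0,-0.2],0]]' 60
python3 - <<'E'
from fit import *
x,e=tri([('scene',(366.1,190.7)),('side',(278.4,205.5))]);b=S(x);g=np.array([-.0757,-.0028,.0891]);d=b-g
print(b.round(4),e,np.linalg.norm(d),np.degrees(np.arctan2(d[2],np.hypot(d[0],d[1]))))
g,R=tcpS();print(g.round(4),R[:,2].round(4),r.get_state()['contact_force'])
a=snap('scene','sc16');b=snap('side','sd16')
k=lambda im,x,y:cv2.resize(im[y:y+75,x:x+90,::-1],None,fx=4.4,fy=4.4,interpolation=cv2.INTER_CUBIC)
cv2.imwrite('pics/k16.png',np.hstack([k(a,320,160),k(b,240,165)]))
E
```

```text
clock: 17.85
tool_pos: [0.5137, -0.0235, 0.0851]
eef_rot: [-0.064, 0.998, -0.008, -0.015]
contact_force: [3.7, 1.3, 2.1]
opening: 0.172
[8.730e-02 2.000e-04 2.077e-01] 0.0007442769089214953 0.2016270405617048 36.04619259115705
[-0.076  -0.0035  0.09  ] [-0.0297 -0.0174 -0.9994] [3.7476302  1.30628362 2.1032185 ]
```

View pics/k16.png

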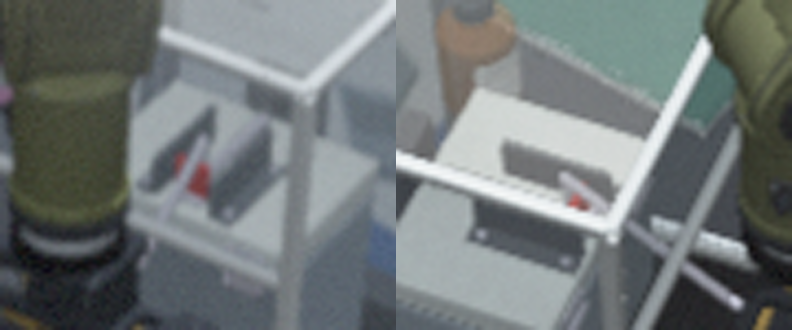

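```bash
python3 -m inch '[[1,[-0.1,0,-0.3],0],[1,[-0.2,0,-0.7],0],[1,[-0.2,0,-1.2],0],[1,[-0.2,0,-1.7],0],[1,[-0.2,0,-2.3],0],[1,[-0.2,0,-2.3],0]]' 60
python3 - <<'E'
from fit import *
g,R=tcpS();print(g.round(4),R[:,2].round(4),r.get_state()['contact_force'])
a=snap('scene','sc17');b=snap('side','sd17')
k=lambda im,x,y:cv2.resize(im[y:y+75,x:x+90,::-1],None,fx=4.4,fy=4.4,interpolation=cv2.INTER_CUBIC)
cv2.imwrite('pics/k17.png',np.hstack([k(a,320,160),k(b,240,165)]))
E
```

```text
clock: 18.55
tool_pos: [0.5167, -0.0229, 0.1088]
eef_rot: [-0.064, 0.998, -0.008, -0.015]
contact_force: [0.2, -0.4, -1.3]
opening: 0.172
[-0.0729 -0.0034  0.1138] [-0.0287 -0.0176 -0.9994] [ 0.22141134 -0.44112268 -1.34032442]
```

View pics/k17.png

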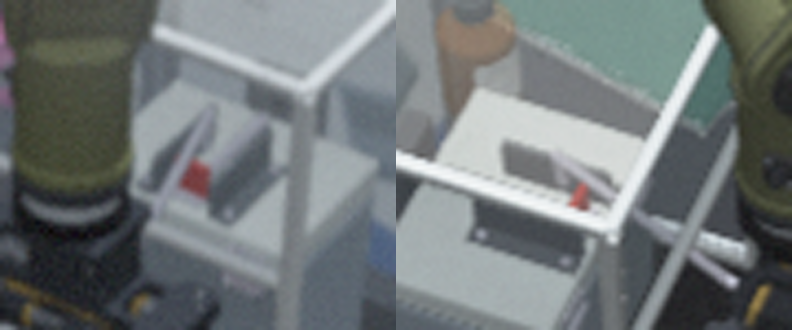

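```bash
python3 -m inch '[[1,[0.9,0,0.2],0],[1,[1.9,0,0.5],0],[1,[2.3,0,1],0],[1,[3.5,0,2.2],0],[1,[5,0,3.6],0],[1,[6.5,0,4.9],0],[1,[7.5,0,5.8],0],[1,[7.5,0,5.8],0]]' 60
python3 - <<'E'
from fit import *
g,R=tcpS();print(g.round(4),R[:,2].round(4),r.get_state()['contact_force'])
a=snap('scene','sc18');b=snap('side','sd18')
k=lambda im,x,y:cv2.resize(im[y:y+75,x:x+90,::-1],None,fx=4.4,fy=4.4,interpolation=cv2.INTER_CUBIC)
cv2.imwrite('pics/k18.png',np.hstack([k(a,320,160),k(b,255,165)]))
E
```

```text
clock: 19.45
tool_pos: [0.4378, -0.0336, 0.0515]
eef_rot: [-0.064, 0.998, -0.008, -0.018]
contact_force: [0.1, -0.0, -1.4]
opening: 0.168
[-0.1525 -0.0039  0.0565] [-0.0343 -0.0192 -0.9992] [ 1.46149891e-01 -4.39148923e-04 -1.41653393e+00]
```

View pics/k18.png

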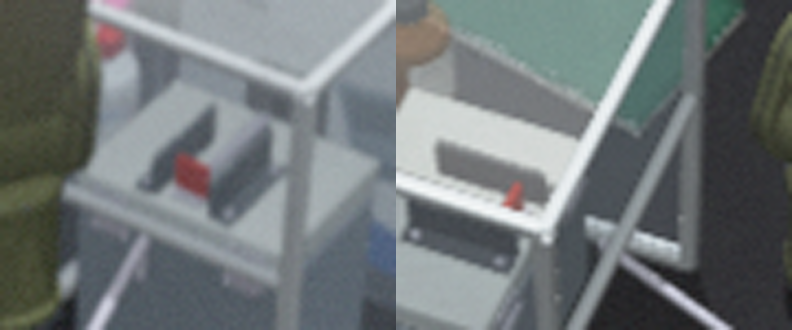

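```bash
python3 -m inch '[[1,[1,0,0],0],[1,[2,0,0],0],[1,[3,0,0],0],[1,[4,0,-0.5],0],[1,[4.5,0,-3],0],[1,[4.5,0,-6],0],[1,[4.5,0,-9],0],[1,[4.5,0,-11],0],[1,[4.5,0,-11],0]]' 60
python3 - <<'E'
from fit import *
g,R=tcpS();print(g.round(4),R[:,2].round(4),r.get_state()['contact_force'])
to([.365,.06,.165],187);to([.365,.15,.165],184)
a=snap('scene','sc19');b=snap('side','sd19')
k=lambda im,x,y:cv2.resize(im[y:y+110,x:x+130,::-1],None,fx=3,fy=3,interpolation=cv2.INTER_CUBIC)
cv2.imwrite('pics/k19.png',np.hstack([k(a,270,160),k(b,250,150)]))
E
```

```text
clock: 20.45
tool_pos: [0.4015, -0.0361, 0.1677]
eef_rot: [-0.063, 0.998, -0.006, -0.011]
contact_force: [1.4, 0.8, -1.3]
opening: 0.172
[-0.1888 -0.0017  0.1727] [-0.0216 -0.0141 -0.9997] [ 1.43421531  0.81688868 -1.2781232 ]
shift cm [2.41 9.99 0.21] yaw 0.2 now [ 0.4015 -0.0361  0.1677] ang -172.78 tilt [-0.0216 -0.0141 -0.9997]
shift cm [ 1.28 18.92  0.09] yaw 3.2 now [ 0.4015 -0.0361  0.1677] ang -172.78 tilt [-0.0216 -0.0141 -0.9997]
```

View pics/k19.png

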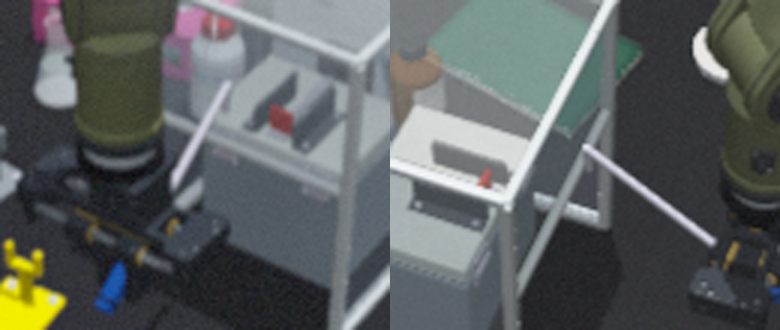

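```bash
python3 - <<'E'
from fit import *
to([.37,.29,.165],181.69);to([.4459,.3111,.13],181.69)
E
python3 -m inch '[[1,[1.2,4,0],0],[1,[2.2,8,0],0],[1,[2.2,12,0],1],[1,[1.8,16,0],2],[1,[1.3,20,0],3.2],[1,[0.5,24,0],4.3],[1,[-0.3,28,0],5.5],[1,[-0.3,30,0],5.5],[1,[-0.3,30,0],5.5],[1,[-0.3,30,0],5.5]]' 60
python3 - <<'E'
from fit import *
to([.4459,.3111,.12],181.69)
E
```

```text
shift cm [-1.1  32.87 -0.51] yaw 5.5 now [ 0.4003 -0.0376  0.1647] ang -172.8 tilt [-0.026  -0.017  -0.9995]
shift cm [-8.99 34.06  2.75] yaw 5.5 now [ 0.4003 -0.0376  0.1647] ang -172.8 tilt [-0.026  -0.017  -0.9995]
clock: 21.55
tool_pos: [0.3634, 0.2595, 0.1584]
eef_rot: [-0.016, 1.0, -0.01, -0.016]
contact_force: [0.4, -1.1, -1.0]
opening: 0.172
shift cm [-8.53  4.97  3.48] yaw 0.1 now [0.3634 0.2595 0.1584] ang -178.18 tilt [-0.0309 -0.0208 -0.9993]
```

```bash
python3 -m inch '[[1,[-2,1.3,0],0],[1,[-4.5,2.7,0],0],[1,[-7,4,1],0],[1,[-8.5,5,2.2],0],[1,[-8.5,5,3.4],0],[1,[-8.5,5,3.4],0],[1,[-8.5,5,3.4],0]]' 60
python3 - <<'E'
from fit import *
a=snap('scene','sc20');b=snap('side','sd20');w=snap('wrist','w20');to([.4459,.3111,.0735],181.69);to([.4459,.3111,.0547],181.69)
k=lambda im,x,y:cv2.resize(im[y:y+110,x:x+130,::-1],None,fx=3,fy=3,interpolation=cv2.INTER_CUBIC)
cv2.imwrite('pics/k20.png',np.hstack([k(a,210,140),k(b,210,270)]))
E
```

```text
clock: 22.25
tool_pos: [0.4448, 0.3107, 0.1217]
eef_rot: [-0.016, 1.0, -0.01, -0.016]
contact_force: [-0.6, 0.0, -1.6]
opening: 0.17
shift cm [-0.17 -0.03  4.92] yaw 0.1 now [0.4456 0.3122 0.1227] ang -178.19 tilt [-0.0296 -0.018  -0.9994]
shift cm [-0.23  0.    6.8 ] yaw 0.1 now [0.4456 0.3122 0.1227] ang -178.19 tilt [-0.0296 -0.018  -0.9994]
```

View pics/k20.png

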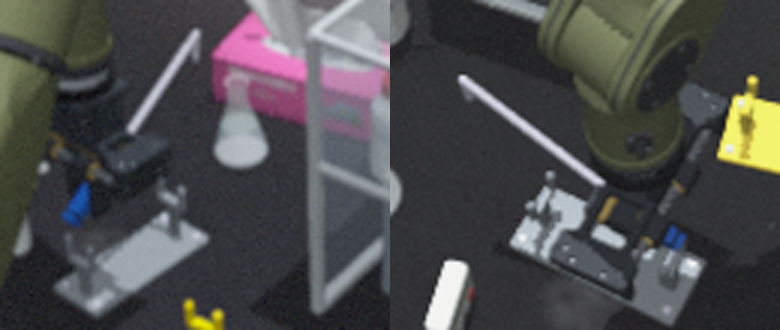

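View pics/w20.png

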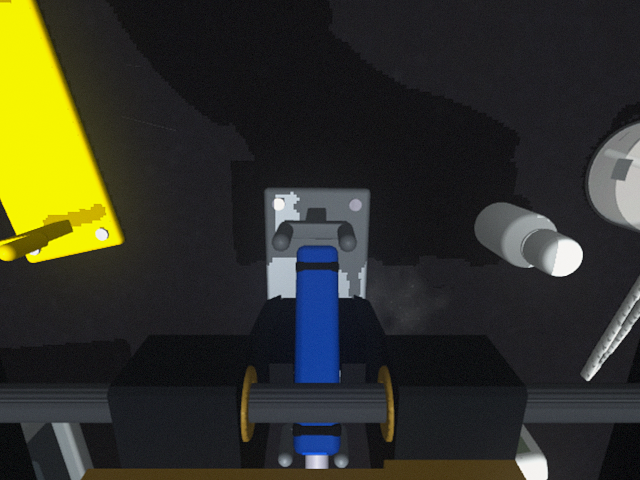

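```bash
python3 -m inch '[[1,[-0.1,0,1.5],0],[1,[-0.15,0,3],0],[1,[-0.15,0,4.2],0],[1,[-0.15,0,4.6],0],[1,[-0.15,0,4.6],0]]' 60
python3 -m inch '[[1,[0,0,0],0],[1,[0,0,0.3],0],[1,[0,0,0.6],0],[1,[0,0,0.9],0],[1,[0,0,1.2],0],[1,[-0.05,0,1.5],0],[1,[-0.05,0,1.5],0]]' 10
python3 - <<'E'
from fit import *
a=snap('scene','sc21');b=snap('side','sd21');w=snap('wrist','w21');to([.4459,.3111,.0547],181.69)
k=lambda im,x,y:cv2.resize(im[y:y+110,x:x+130,::-1],None,fx=3,fy=3,interpolation=cv2.INTER_CUBIC)
cv2.imwrite('pics/k21.png',np.hstack([k(a,210,140),k(b,210,270)]))
E
```

```text
clock: 22.9
tool_pos: [0.4457, 0.3117, 0.0753]
eef_rot: [-0.016, 1.0, -0.009, -0.016]
contact_force: [-0.2, 0.2, -1.5]
opening: 0.172
clock: 23.6
tool_pos: [0.4461, 0.3117, 0.0607]
eef_rot: [-0.016, 1.0, -0.009, -0.015]
contact_force: [-0.5, -0.1, 0.6]
opening: 0.179
shift cm [ 0.01 -0.05  0.64] yaw 0.1 now [0.4461 0.3117 0.0611] ang -178.21 tilt [-0.03   -0.0177 -0.9994]
```

View pics/k21.png

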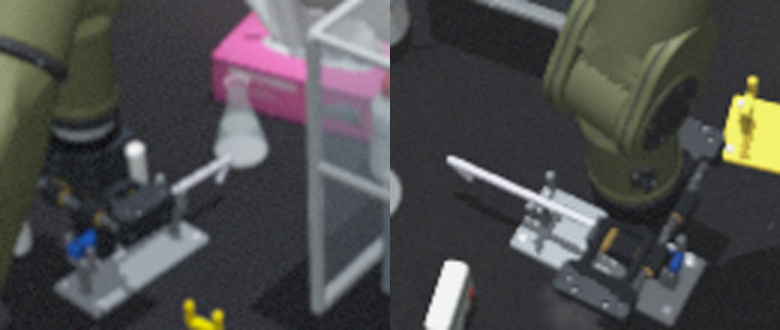

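View pics/w21.png

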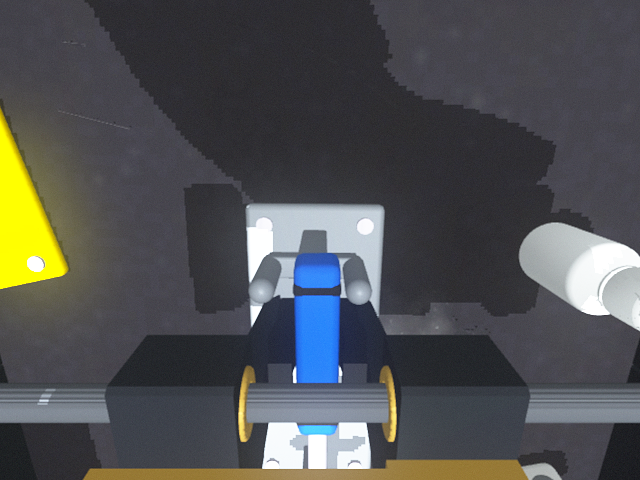

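```bash
python3 -m inch '[[1,[0,-0.05,0.2],0],[1,[0,-0.1,0.4],0],[1,[0,-0.1,0.6],0],[1,[0,-0.1,0.65],0],[1,[0,-0.1,0.65],0]]' 7
python3 -m inch '[[1,[0,0,0],0],[1,[0,0,0],0],[1,[0,0,0],0]]' 3
python3 - <<'E'
from fit import *
a=snap('scene','sc22');b=snap('side','sd22');w=snap('wrist','w22');to([.4459,.3111,.0547],181.69)
k=lambda im,x,y:cv2.resize(im[y:y+110,x:x+130,::-1],None,fx=3,fy=3,interpolation=cv2.INTER_CUBIC)
cv2.imwrite('pics/k22.png',np.hstack([k(a,210,140),k(b,210,270)]))
E
```

```text
clock: 24.25
tool_pos: [0.4463, 0.3106, 0.0548]
eef_rot: [-0.016, 1.0, -0.009, -0.015]
contact_force: [-0.5, -0.6, 3.5]
opening: 0.178
clock: 24.55
tool_pos: [0.4463, 0.3106, 0.0548]
eef_rot: [-0.016, 1.0, -0.009, -0.015]
contact_force: [-1.1, -0.8, 4.6]
opening: 0.182
shift cm [0.04 0.05 0.  ] yaw 0.1 now [0.4463 0.3106 0.0547] ang -178.22 tilt [-0.0294 -0.0176 -0.9994]
```

View pics/k22.png

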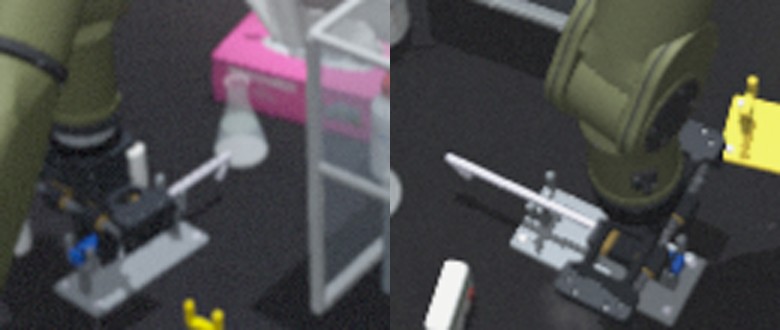

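View pics/w22.png

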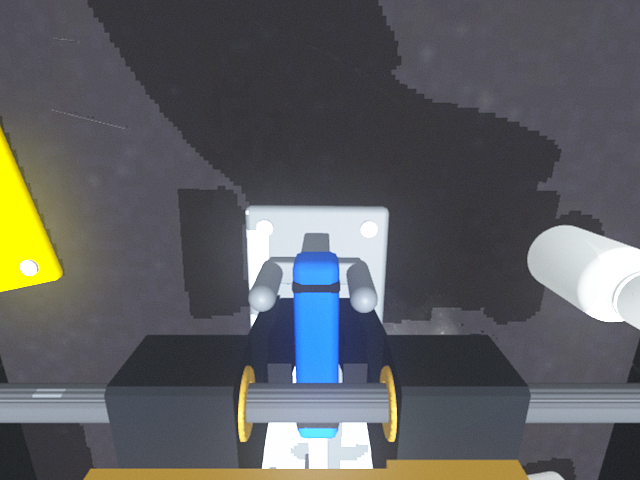

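Run:
```python
from fit import *
for nm in [('scene1','side1'),('sc22','sd22')]:
    k=lambda f,x,y:cv2.resize(cv2.imread(f'pics/{f}.png')[y:y+40,x:x+50],None,fx=8,fy=8,interpolation=cv2.INTER_CUBIC)
    cv2.imwrite(f'pics/cmp_{nm[0]}.png',np.hstack([k(nm[0],255,175),k(nm[1],220,305)]))
cv2.imwrite('pics/cmp.png',np.vstack([cv2.imread('pics/cmp_scene1.png')[:290],cv2.imread('pics/cmp_sc22.png')[:290]]))
```

```text
(no output)
```

View pics/cmp.png

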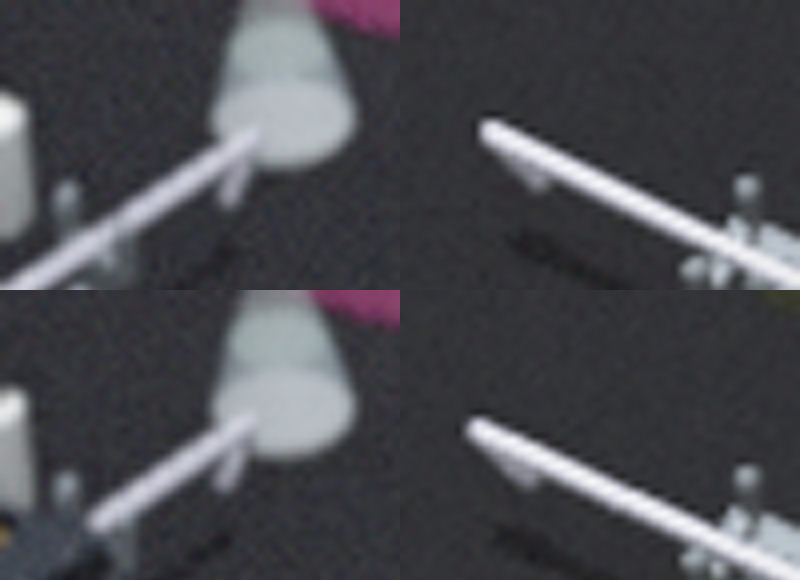

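```bash
python3 -m inch '[[1,[0,0,0],0],[1,[0.1,-0.05,-0.05],0.4],[1,[0.25,-0.12,-0.05],0.9],[1,[0.25,-0.12,0],0.9],[1,[0.25,-0.12,0],0.9]]' 10
python3 -m inch '[[1,[0,0,0],0],[1,[0,0,0],0],[0.7,[0,0,0],0],[0.7,[0,0,0],0],[0.7,[0,0,0],0],[0.6,[0,0,0],0],[0.6,[0,0,0],0]]' 3
python3 - <<'E'
from fit import *
snap('scene','sc23');snap('side','sd23');snap('wrist','w23');print(r.get_state()['opening'])
k=lambda f,x,y:cv2.resize(cv2.imread(f'pics/{f}.png')[y:y+40,x:x+50],None,fx=8,fy=8,interpolation=cv2.INTER_CUBIC)
t=np.hstack([k('sc23',255,175),k('sd23',220,305)])
cv2.imwrite('pics/cmp2.png',np.vstack([cv2.imread('pics/cmp_scene1.png')[:290],t[:290]]))
E
```

```text
clock: 25.2
tool_pos: [0.4432, 0.309, 0.0547]
eef_rot: [-0.008, 1.0, -0.009, -0.015]
contact_force: [-1.0, 0.0, 3.9]
opening: 0.18
clock: 25.9
tool_pos: [0.4437, 0.3093, 0.0546]
eef_rot: [-0.008, 1.0, -0.009, -0.015]
contact_force: [0.5, 0.6, 0.7]
opening: 0.398
0.3994200686846879
```

View pics/cmp2.png

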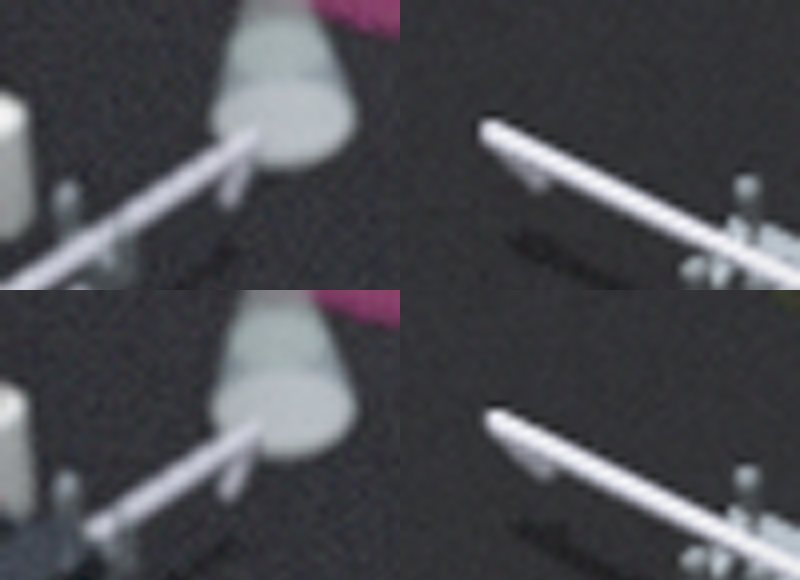

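View pics/w23.png

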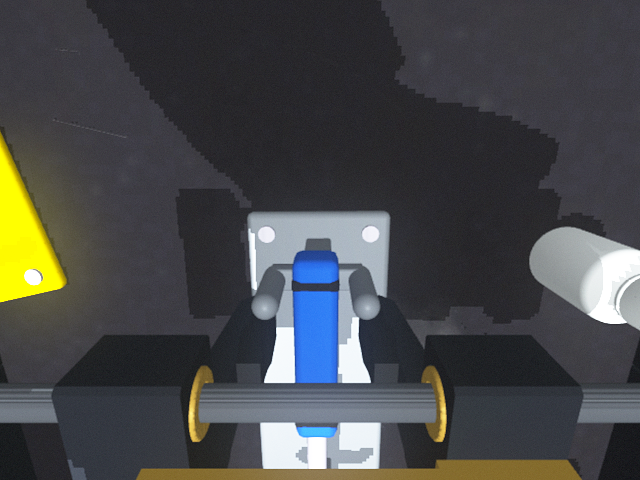

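```bash
python3 -m inch '[[0.4,[0,0,0],0],[0.4,[0,0,0],0],[0.4,[0,0,0],0],[0.4,[0,0,-1],0],[0.4,[0,0,-3],0],[0.4,[0,0,-6],0],[0.4,[0,0,-10],0],[0.4,[1,0,-14],0],[0.4,[2,0,-16],0],[0.4,[2,0,-16],0],[0.4,[2,0,-16],0]]' 3
python3 - <<'E'
from fit import *
a=snap('scene','sc24');b=snap('side','sd24');snap('wrist','w24');print(r.get_state()['opening'])
k=lambda f,x,y,w,h,s:cv2.resize(cv2.imread(f'pics/{f}.png')[y:y+h,x:x+w],None,fx=s,fy=s,interpolation=cv2.INTER_CUBIC)
cv2.imwrite('pics/cmp3.png',np.vstack([np.hstack([k('scene1',220,165,80,60,5),k('side1',225,310,80,60,5)]),np.hstack([k('sc24',220,165,80,60,5),k('sd24',225,310,80,60,5)])]))
for c in['scene','side']:
    for n in ['flask','timer','petri','tip_box']:
        for d in viewer.outline_of(c,n)[:1]:
            ys,xs=np.nonzero(d['pixels']); print(c,n,round(d['p'],2),xs.mean().round(1),ys.mean().round(1))
E
```

```text
clock: 27.15
tool_pos: [0.4286, 0.3115, 0.2157]
eef_rot: [-0.008, 1.0, -0.009, -0.014]
contact_force: [0.3, -0.1, -0.4]
opening: 0.604
0.5985795939871967
scene flask 0.7 289.8 181.6
scene timer 0.74 250.0 193.7
scene petri 0.76 458.3 323.2
scene tip_box 0.7 381.3 321.7
side flask 0.86 200.9 330.7
side timer 0.73 229.5 371.1
side tip_box 0.63 387.2 209.6
```

View pics/cmp3.png

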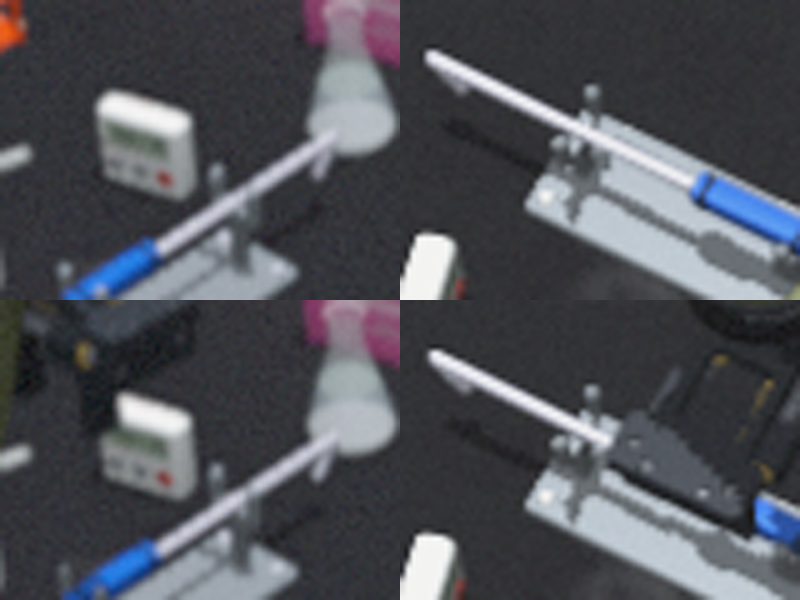

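View pics/w24.png

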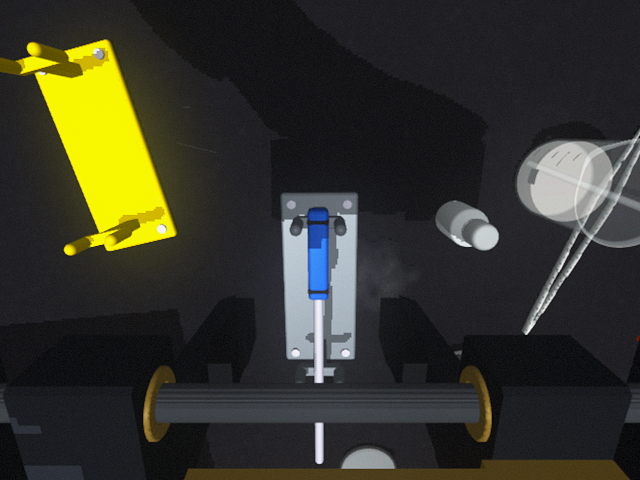

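View pics/sc24.png

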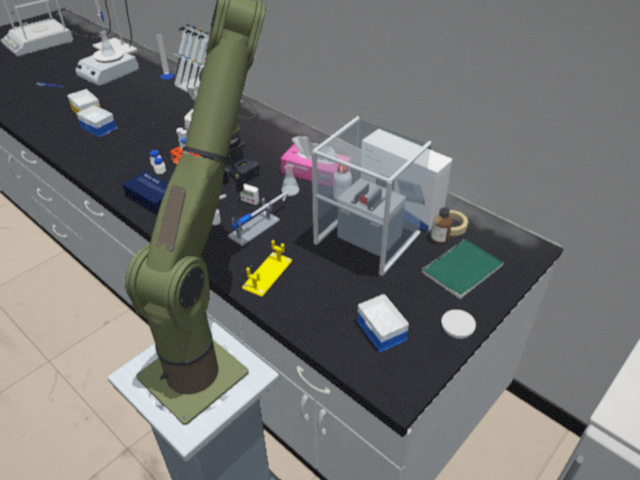

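Run:
```python
from fit import *
im=cv2.imread('pics/sc24.png')[185:210,355:375].astype(int);m=(im[:,:,2]-np.maximum(im[:,:,0],im[:,:,1]))>25
ys,xs=np.nonzero(m);print(xs.min()+355,xs.max()+355,ys.min()+185,ys.max()+185)
for x in(.079,.085):print(proj('scene',T2(PS,[(x-.003,.013,.192),(x-.003,-.013,.192)])).round(1).tolist())
print(r.finish_job())
```

```text
360 367 195 203
[[360.1, 195.5], [367.5, 198.5]]
[[361.2, 194.5], [368.6, 197.5]]
the job is handed in; nothing more can be done
None
```

I unlocked the box: I pulled the bolt to its front stop with the rod alone, laid the rod back in the grey rest and handed the job in at about 27 s. The hand-in gives no verdict.

**How it went:** The moves cannot tilt the tool, so I tilted the rod in the grip, against the rest's front fork, the box lid and the paddle top. I hooked the paddle from behind, pulled until the force rose from about 1 N to 6 N, then pulled 1.5 mm more. The tool itself leaned about 2 degrees from near the reach limit onwards, which did no harm.

**Last checks:**
- **Bolt:** the red paddle shows at columns 360–367, top row 195. That matches 79 mm behind the screen, the end-stop position.
- **Rod:** it lies flat in both forks, about 1 mm from where it began.
- **Bystanders:** flask, timer, petri dish and tip box are within about 1 pixel of where they started in the camera views. The side camera gave no report for the petri dish, so only the scene camera confirms it.
- **Robot:** the gripper is open and clear of everything. The highest force I read was about 11 N, taken at the end of each move.

No check failed. The one oddity was a reading of about 1.4 N after leaving the shield, which I took for noise because the pictures showed the rod clear.

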